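# Put fresh prints away in their shaped tray nests

### The arm

A 6-joint arm with a two-finger parallel gripper is mounted at the origin on the work surface. World frame = base frame: x ahead of the robot, y to its left, z up, the work surface at z = 0. Lengths are in m, angles in rad, forces in N, time in s.
With the tool pointing down it reaches from about 0.35 to 0.975 m from the base axis. Payload 4.9 kg.
Tool frame: the origin (TCP) lies midway between the tips of the shut fingers; the grasp point (between the pads) lies 19 mm behind it (ctrl.hold_point_z is the distance from the TCP to the grasp point, in m); z points along the fingers, y is the line along which they close (so a half turn about z gives the same grasp; the last joint's range is limited). The gripper opens to 85 mm and grips with 20 to 120 N. Pads are 22 mm wide; open, the fingers measure 114 mm over their backs; the gripper's body (76 mm by 85 mm) begins 54 mm behind the grasp point. The pads swing forward as they close: fully open they stand 13 mm farther back than shut.
Start: joints at [1.143, 0.053, 1.613, -0, 1.476, -0.119], TCP at [0.19, 0.595, 0.202] pointing down, gripper open.
Joint ranges: [-3.01, 3.01], [-1.01, 2.22], [0.06, 2.58], [-1.02, 4.17], [0.09, 2.62], [-3.14, 3.14]. Speed limits (rad/s): [2.57, 2.57, 3.14, 3.14, 3.14, 3.14].

### API

Orientations are given as a rotation vector (axis times angle).
In Python, from station import status, viewer, finish_job, ctrl gives the robot as it stands.
- The arm moves only by the shell command python3 -m jog 'ROWS' [FORCE]. ROWS is JSON, a list of rows, each a list of 7 numbers: the turn, a rotation vector about the tool's x, y, z each as a share of 5 degrees, from -1 to 1, then the shift along the tool's x, y, z each as a share of 30 mm, from -1 to 1, then the opening, from -1 (shut) to 1 (fully open). A call has 1 to 5 rows; each row shifts and turns the commanded pose from where the row before left it, along the tool's axes as they then stand; what a row does not reach is not made up. A row lasts 1/8 s, in which the tool goes at most 62.5 mm and 10.7 degrees, less where a joint would pass 70% of its speed; a pose out of reach is approached as far as the arm can. A call with a number of a shift or a turn outside -1 to 1 is refused whole. A call with a gripper value outside its range is refused whole. The fingers move at their own pace and stop on an object; FORCE is the grip in N (left out, the last holds). Time passes only in rows, so rows that do not move let the fingers close. It gives the time, the measured TCP pose, the force, the opening and the grip force at its end, in the units of the state.
- status.get_obs(): the state, without advancing time (a new reading comes with each control period).
- viewer.get_image(name): name is "scene" or "top"; returns a dict with "img" (400x640x3 uint8, red, green, blue), "fovy" (degrees; the focal length in pixels is half the picture's height over the tangent of half this angle, whatever the lens; pixels are square), "cx", "cy" (the principal point, pixels), "rvec" (rotation vector, rad) and "tvec" (3), from world to camera coordinates, as OpenCV has them. Camera axes: x right, y down, z forward; pixel columns grow to the right and rows downward; lengths in m; the calibration is good to about 2 mm. A picture is of the moment at which its call begins. There is no depth.
- finish_job(): hands the job in; it is judged then, once.
The state is a dict: "t": time; "q": joint angles; "dq": joint speeds; "effort": joint torques, N m; "tool_pos": TCP position; "tool_rot": TCP orientation; "contact_force": force on the tool from outside, world axes, zero at the start; "wrist_torque": the same for the moment, N m; "opening": finger opening in m; "grip_force": force on a finger pad.
Only numpy, scipy, OpenCV 4.12 (cv2) and the standard library are available. Lean on these libraries where they do the work, as an engineer would, in place of code of your own. Each camera call takes 0.05 s, during which the arm holds its last target. There are 200 camera calls.

### The job

Put the black L-shaped print and the black T-shaped print away in the kit tray, each lying flat and fully down in the orange nest of its own shape. The T stands upright on the gold build plate: first lay it down flat on the green cutting mat and let go of it there, then take it again from above to put it in its nest. Leave everything else where it is.

Things in the scene. Friction and masses are not known exactly. Their poses are not given: they have to be found in the camera images.
- tee: Black 3D-printed T bracket, 18 mm thick, 60 x 60 mm, 40 g: a bar 60 long and 20 wide, with a stem 20 wide running on 40 mm from its middle. It starts standing on the bar's long edge on the build plate, stem up. Origin: centre of that edge face (bottom when standing). x through the thickness, y along the bar, z along the stem. Both faces are alike: it may lie on either
- tee_root (a point): Centre of the T's bar, at mid-thickness, 10 mm along the T's z from its origin
- tee_mid (a point): Middle of the T, at mid-thickness, 30 mm along the T's z from its origin
- tee_tip (a point): End of the T's stem, at mid-thickness, 60 mm along the T's z from its origin
- ell: Black 3D-printed L bracket with brass inserts, lying flat on the cutting mat, 18 mm thick, 60 x 60 mm outside, both legs 20 mm wide, 40 g. Origin: underside, centre of the 60 x 60 mm outline; z up. One leg lies along x (y from -30 to -10 mm, x from -30 to 30), the other along y (x from -30 to -10 mm, y from -30 to 30)
- ell_heel (a point): Middle of the L's corner square, (-20, -20, 9) mm from its origin, at mid-thickness
- ell_open (a point): The L outline's empty corner diagonally across from the heel (in the air), (30, 30, 9) mm from its origin
- tray: Grey tray board, 102 x 294 x 8 mm, fixed on the table, with three orange nest blocks standing in a row along its y in any order. Origin: centre of its underside, z up
- nest_tee: Orange nest block 90 x 90 x 14 mm, fixed on the tray board, with a T-shaped pocket 8 mm deep (white pocket floor 6 mm above the block's underside, 1.5 mm gap all round the print; the seated print stands 10 mm proud). Origin: centre of its underside, z up. The pocket's bar lies along y at x = -20 mm, its stem points to +x
- nest_tee_root (a point): Where tee_root is when the T is seated: (-20, 0, 15) mm from the nest's origin
- nest_tee_tip (a point): Where tee_tip is when the T is seated: (30, 0, 15) mm from the nest's origin
- nest_ell: Orange nest block like the other, with an L-shaped pocket 8 mm deep laid out as the L in its own frame: legs along x (at y = -20 mm) and along y (at x = -20 mm). Origin: centre of its underside, z up
- nest_ell_heel (a point): Where ell_heel is when the L is seated: (-20, -20, 15) mm from the nest's origin
- nest_ell_open (a point): Where ell_open is when the L is seated: (30, 30, 15) mm from the nest's origin
- mat: Green cutting mat, 200 x 220 x 3 mm, fixed on the table. Origin: centre of its underside, z up. The L and the screwdriver lie on it
- plate: Gold printer build plate, 200 x 200 x 3 mm, fixed on the table. Origin: centre of its underside, z up. The T, the knob and the blue tower stand on it
- cross: Black cross-shaped print, 60 x 60 x 18 mm, arms 20 mm wide, already in the third orange nest. Origin: centre of its underside. Leave alone
- knob: Black stepped round print, 50 mm across, 30 mm tall, standing on the build plate. Origin: centre of its underside. Leave alone
- tower: Blue printed test tower, 22 x 22 mm, 48 mm tall, standing on the build plate. Origin: centre of its underside. Leave alone
- driver: Screwdriver with a red handle, 160 mm long along its x, about 25 mm thick, lying on one side of the mat. Origin: under its middle. Leave alone
- jar: Small jar with a white cap, 48 mm across, 75 mm tall, between mat and build plate. Origin: centre of its underside. Leave alone
- scraper: Print scraper (spatula), 200 mm long, lying on the table at the right. Origin: under its middle. Leave alone
Things that resemble listed ones, but are neither listed nor needed, are in the scene too. Leave any pink look-alike of the tee alone. Leave any purple look-alike of the ell alone.

How it is judged:
By the outcome, as a careful person would: the job done as asked, in the order asked, and still so for the second after the job is handed in, with the robot touching nothing.
It also fails if it takes over 72 s, if anything falls off the work surface, if the arm or the gripper's body presses on something with over 40 N, if the wrist force passes 120 N, or if a joint passes its speed limit or range.

## Working session

There is one attempt and no reset: what is moved stays moved. The work goes in short steps, Python scripts to look and compute and a shell command to move; the robot and the scene stay as the last step left them, time stands still between calls to the robot, and variables do not carry over. Pictures are saved under pics/ and viewed, at most 12 in all, crops included, and the job is handed in when it is done.

```bash
ls; mkdir -p pics
python3 - <<'E'
from station import status, viewer, ctrl
import cv2,numpy as np
o=status.get_obs(); print({k:np.round(v,4).tolist() for k,v in o.items()}, ctrl.hold_point_z)
for n in("scene","top"):
    d=viewer.get_image(n); cv2.imwrite(f"pics/{n}0.png",d["img"][:,:,::-1]); print(n,{k:v for k,v in d.items() if k!="img"})
    np.save(f"pics/{n}0.npy",d,allow_pickle=True)
E
```

```text
pics
{'t': 0.0, 'q': [1.143, 0.0534, 1.6143, 0.0, 1.476, -0.119], 'dq': [-0.0011, -0.0012, 0.0013, -0.0009, 0.0019, -0.0005], 'effort': [-0.0001, -39.372, -37.0158, 0.0, 0.0075, -0.0], 'tool_pos': [0.1897, 0.5948, 0.2007], 'tool_rot': [-0.4831, -3.1037, 0.0031], 'contact_force': [0.07, -0.3586, -0.2914], 'wrist_torque': [-0.0215, 0.0216, 0.0306], 'grip_force': 0.0, 'opening': 0.0855} 0.0187
scene {'fovy': 49.47373467336725, 'cx': 321.000505820578, 'cy': 199.58345430722738, 'rvec': array([ 1.85111074,  1.46284543, -0.72103654]), 'tvec': array([-0.03321656, -0.23582465,  1.47235666])}
top {'fovy': 56.932996003335894, 'cx': 321.9566999410455, 'cy': 197.98513458484874, 'rvec': array([ 2.1743683 , -2.15258786,  0.09928112]), 'tvec': array([-0.07606062,  0.48153475,  1.01130578])}
```

View pics/scene0.png

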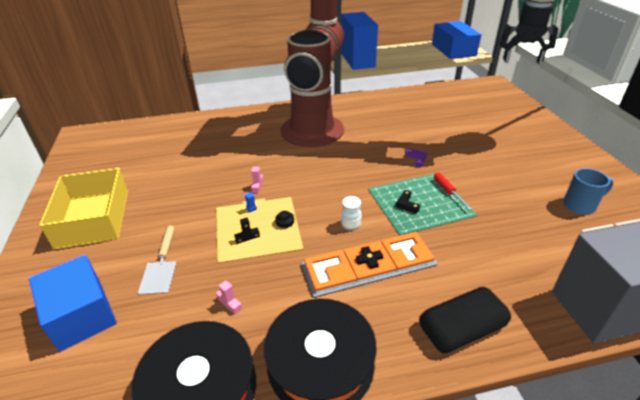

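View pics/top0.png

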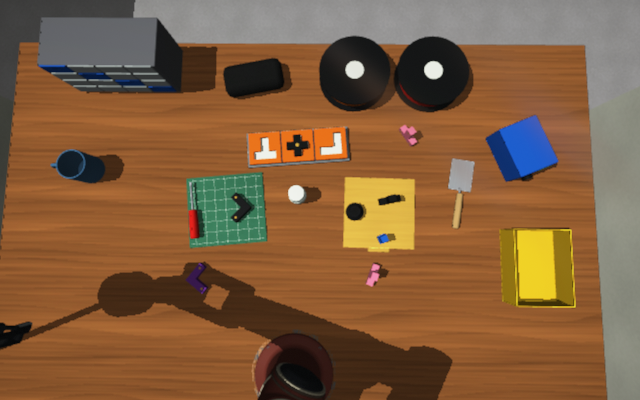

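The scene view shows the T standing on the plate at about (246,232), the L on the mat at (408,202), and the tray with the L nest, cross and T nest, left to right. In the top view the L is at (240,207), the T at (390,200), the T nest at (265,148) and the L nest at (331,145). Next I'll magnify these.

```bash
cat > h.py <<'E'
import cv2,numpy as np
from station import status, viewer, ctrl
from scipy.spatial.transform import Rotation as R
def load(n,live=False): return viewer.get_image(n) if live else np.load(f"pics/{n}0.npy",allow_pickle=True).item()
def K(d): f=200/np.tan(np.radians(d["fovy"]/2)); return np.array([[f,0,d["cx"]],[0,f,d["cy"]],[0,0,1.]])
def ray(d,px):
    Rm=R.from_rotvec(d["rvec"]).as_matrix(); c=-Rm.T@d["tvec"]
    p=np.c_[np.atleast_2d(px),np.ones(len(np.atleast_2d(px)))]
    return c,(Rm.T@np.linalg.inv(K(d))@p.T).T
def onz(d,px,z):
    c,v=ray(d,px); return c+v*((z-c[2])/v[:,2])[:,None]
def proj(d,P): return cv2.projectPoints(np.atleast_2d(np.float64(P)),d["rvec"],d["tvec"],K(d),None)[0][:,0]
def tri(d1,p1,d2,p2):
    "midpoint of two rays and their gap"
    c1,v1=ray(d1,p1);c2,v2=ray(d2,p2);v1=v1[0];v2=v2[0]
    s=np.linalg.lstsq(np.c_[v1,-v2],c2-c1,rcond=None)[0]
    a=c1+s[0]*v1;b=c2+s[1]*v2; return (a+b)/2,np.linalg.norm(a-b)
def crop(d,x,y,w,h,s):
    return cv2.resize(d["img"][y:y+h,x:x+w,::-1],None,fx=s,fy=s,interpolation=cv2.INTER_CUBIC)
E
python3 - <<'E'
from h import *
t=load("top");s=load("scene")
a=[crop(t,205,180,65,55,6),crop(t,340,180,65,55,6),crop(s,380,180,65,55,6),crop(s,215,190,65,55,6)]
cv2.imwrite("pics/m1.png",np.r_[np.c_[a[0],a[1]][:, :780],np.c_[a[2],a[3]]][:600*2].copy() if 0 else cv2.resize(np.r_[np.c_[a[0],a[1]],np.c_[a[2],a[3]]],(700,592)))
b=[crop(t,240,120,120,50,6),crop(s,295,225,150,70,4.8)]
cv2.imwrite("pics/m2.png",np.r_[b[0],cv2.resize(b[1],(720,300))])
E
```

```text
Traceback (most recent call last):
cv2.error: OpenCV(4.12.0) /io/opencv/modules/imgcodecs/src/loadsave.cpp:1058: error: (-215:Assertion failed) image.channels() == 1 || image.channels() == 3 || image.channels() == 4 in function 'imwrite_'
```

Run:
```python
from h import *
t=load("top");s=load("scene")
a=[crop(t,205,180,65,50,6),crop(t,340,180,65,50,6),crop(s,380,180,65,50,6),crop(s,215,198,65,50,6)]
cv2.imwrite("pics/m1.png",np.vstack([np.hstack(a[:2]),np.hstack(a[2:])]))
b=[crop(t,240,120,120,50,6),crop(s,295,225,144,64,5)]
cv2.imwrite("pics/m2.png",np.vstack([b[0],b[1][:300]]))
```

```text
(no output)
```

View pics/m1.png

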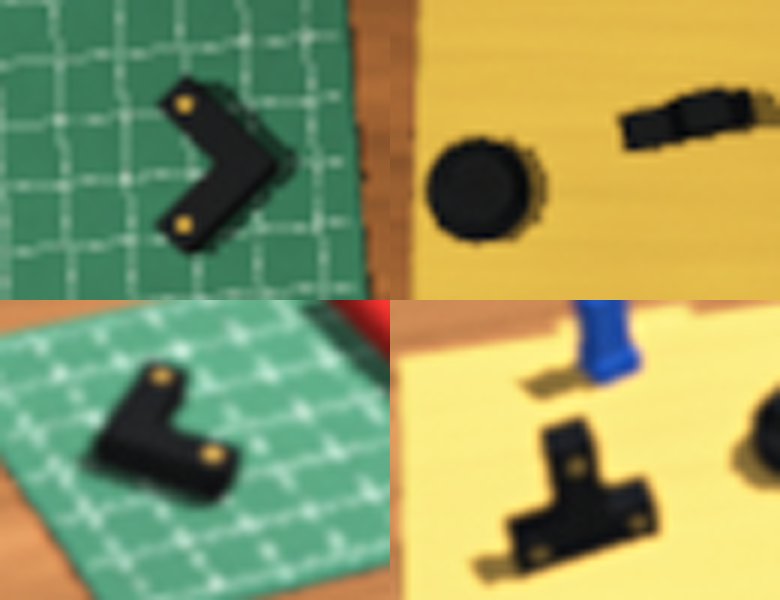

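View pics/m2.png

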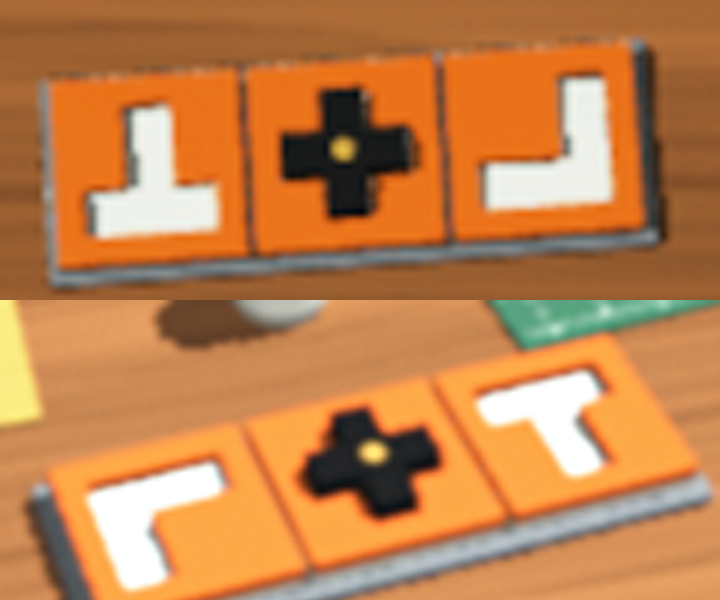

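The crops show the L with two brass dots (top view about (235.5,197) and (235.5,217)). The T's front face has three dots, and the nests run T, cross, L from +y to -y. Next I'll measure all of them.

```bash
cat >> h.py <<'E'
def comps(m,amin=1):
    n,l,st,c=cv2.connectedComponentsWithStats(m.astype(np.uint8)); return [(l==i,st[i],c[i]) for i in range(1,n) if st[i][4]>=amin]
def hsv(d,s=1):
    im=cv2.resize(d["img"],None,fx=s,fy=s,interpolation=cv2.INTER_CUBIC) if s>1 else d["img"]
    return cv2.cvtColor(im,cv2.COLOR_RGB2HSV).astype(int)
def up2px(p,s): return (np.asarray(p,float)+.5)/s-.5
S=8
def dots(d,box,s=S):
    "brass dots: saturated bright spots in dark surroundings, in box x,y,w,h"
    x,y,w,h=box; im=cv2.resize(d["img"][y:y+h,x:x+w],None,fx=s,fy=s,interpolation=cv2.INTER_CUBIC).astype(int)
    dark=(im.max(2)<60).astype(np.uint8); hull=cv2.morphologyEx(dark,cv2.MORPH_CLOSE,np.ones((5*s,5*s)))
    w_=np.clip(im[:,:,0]-im[:,:,2]-15,0,None)*cv2.erode(hull,np.ones((s,s)))
    out=[]
    for m,st,c in comps(w_>12,s*s//2):
        yy,xx=np.nonzero(m); ww=w_[m]; out.append((up2px([np.average(xx,weights=ww),np.average(yy,weights=ww)],s)+[x,y],int(ww.sum())))
    return out
E
python3 - <<'E'
from h import *
t=load("top");s=load("scene")
for n,d,b in(("L top",t,(222,185,35,40)),("L scene",s,(390,185,35,35)),("T scene",s,(228,212,36,36))):
    print(n,[(p.round(2),w) for p,w in dots(d,b)])
for n,d in(("top",t),("scene",s)):
    H=hsv(d,4); m=(H[:,:,0]>6)&(H[:,:,0]<19)&(H[:,:,1]>185)&(H[:,:,2]>180)
    m=cv2.morphologyEx(m.astype(np.uint8),cv2.MORPH_OPEN,np.ones((5,5)))
    x0,x1,y0,y1=[4*v for v in((235,360,115,175) if n=="top" else (295,445,225,300))]
    mm=np.zeros_like(m);mm[y0:y1,x0:x1]=m[y0:y1,x0:x1]
    for c,st,ce in comps(mm,1000):
        cn=max(cv2.findContours(c.astype(np.uint8),0,cv2.CHAIN_APPROX_NONE)[0],key=cv2.contourArea)
        q=cv2.approxPolyDP(cv2.convexHull(cn),12,True)[:,0]
        print(n,st[4],ce/4,up2px(q,4).round(1).tolist())
        if len(q)==4: print(onz(t if n=="top" else s,up2px(q,4),.022).round(4).tolist())
E
```

```text
L top [(array([235.29, 196.87]), 41269), (array([235.15, 216.95]), 43151)]
L scene [(array([406.48, 193.14]), 8111), (array([414.99, 205.95]), 21030)]
T scene [(array([245.71, 225.29]), 16030), (array([256.01, 234.62]), 10536), (array([239.5 , 239.82]), 9498)]
top 10191 [328.79248847 142.07904033] [[343.6, 127.4], [346.4, 156.6], [316.1, 159.1], [313.9, 129.1]]
[[0.6867, -0.1312, 0.022], [0.6015, -0.1394, 0.022], [0.5935, -0.0534, 0.022], [0.681, -0.0459, 0.022]]
top 10150 [297.23834975 145.75142857] [[311.1, 128.9], [313.4, 158.9], [283.1, 161.4], [281.4, 131.1]]
[[0.6816, -0.038, 0.022], [0.5942, -0.0456, 0.022], [0.5862, 0.0405, 0.022], [0.6744, 0.0474, 0.022]]
top 10083 [264.61586333 146.53815829] [[278.4, 131.1], [280.6, 161.4], [249.9, 163.9], [248.9, 133.1]]
[[0.6743, 0.056, 0.022], [0.5862, 0.0476, 0.022], [0.5782, 0.1351, 0.022], [0.6678, 0.1407, 0.022]]
scene 1177 [404.74893798 240.01656754] [[418.4, 242.4], [387.9, 244.1], [410.6, 235.9]]
scene 5851 [384.74743634 263.12519227] [[344.4, 250.4], [383.4, 240.9], [432.9, 258.6], [358.1, 278.1]]
[[0.5948, -0.0456, 0.022], [0.5869, 0.0514, 0.022], [0.6673, 0.14, 0.022], [0.6819, -0.0386, 0.022]]
scene 2771 [368.96355106 258.00577409] [[360.1, 246.1], [380.9, 248.6], [384.9, 258.1], [379.4, 267.9], [369.1, 270.1], [353.4, 263.4]]
scene 1160 [327.79590517 258.33814655] [[342.6, 260.6], [310.9, 262.1], [335.4, 254.1]]
scene 1807 [332.65882678 283.73796348] [[354.6, 277.6], [317.4, 289.1], [312.6, 280.6]]
```

Run:
```python
from h import *
t=load("top");s=load("scene")
A=tri(t,[235.29,196.87],s,[414.99,205.95]);B=tri(t,[235.15,216.95],s,[406.6,192.9])
print(A,B)
p=onz(t,[[235.29,196.87],[235.15,216.95]],.021); print("top z21",p.round(4), np.linalg.norm(p[0]-p[1]), onz(s,[[414.99,205.95],[406.6,192.9]],.021).round(4))
# L: x-leg end dot at (a,-20), y-leg end dot (-20,a). heel is at -y side (right)
q=onz(s,[[256.01,234.62],[239.5,239.82]],.013);print("T dots z13",q.round(4),np.linalg.norm(q[0]-q[1]))
# black outlines
for n,d,box in(("Ltop",t,(222,185,35,40)),("Ttop",t,(370,185,40,30)),("Tscene",s,(228,212,36,36)),("Lscene",s,(390,185,35,35))):
    x,y,w,h=box; im=cv2.resize(d["img"][y:y+h,x:x+w],None,fx=8,fy=8,interpolation=cv2.INTER_CUBIC)
    m=(im.max(2)<58).astype(np.uint8); cn=max(cv2.findContours(m,0,1)[0],key=cv2.contourArea)
    q=cv2.approxPolyDP(cn,9,True)[:,0]; print(n,(up2px(q,8)+[x,y]).round(1).tolist())
```

```text
(array([0.48343864, 0.17352381, 0.02029915]), np.float64(0.0006382514864725745)) (array([0.42682556, 0.17243395, 0.02013985]), np.float64(0.0002620933595184649))
top z21 [[0.4835 0.1737 0.021 ]
 [0.4267 0.1721 0.021 ]] 0.0567276471622679 [[0.4842 0.1728 0.021 ]
 [0.4278 0.1721 0.021 ]]
T dots z13 [[ 0.4829 -0.2381  0.013 ]
 [ 0.4914 -0.2788  0.013 ]] 0.04160531687341757
Ltop [[235.7, 192.6], [231.2, 196.9], [240.2, 207.1], [231.1, 217.4], [236.4, 221.7], [239.9, 221.1], [244.6, 216.8], [246.9, 212.7], [252.9, 208.3], [251.7, 205.9], [253.1, 205.1], [248.2, 200.9], [246.3, 201.7], [245.2, 198.4], [242.4, 197.8], [242.8, 194.8]]
Ttop [[399.7, 196.2], [393.2, 194.8], [379.2, 198.9], [379.1, 203.8], [400.3, 199.8]]
Tscene [[245.7, 218.2], [240.8, 220.3], [241.9, 231.8], [235.1, 235.1], [236.8, 242.4], [238.9, 241.6], [237.8, 239.8], [239.2, 238.6], [242.1, 240.8], [254.6, 236.9], [255.4, 233.3], [257.9, 235.7], [256.1, 228.3], [249.1, 228.2]]
Lscene [[403.6, 192.2], [396.2, 202.3], [395.2, 206.3], [411.3, 212.7], [415.6, 212.6], [418.6, 205.1], [416.6, 207.1], [413.3, 206.9], [412.9, 203.2], [407.6, 200.3], [409.8, 192.3], [405.9, 194.2]]
```

```bash
cat >> h.py <<'E'
def need(xyz,Rt):
    "turn (tool axes, units of 5deg) then shift (after turn, units of 30mm)"
    o=status.get_obs(); R0=R.from_rotvec(o["tool_rot"])
    print("t",round(o["t"],2),"pos",np.round(o["tool_pos"],4),"F",np.round(o["contact_force"],1),"open",round(float(o["opening"]),4),"grip",o["grip_force"])
    print(" turn/5deg",np.round(np.degrees((R0.inv()*Rt).as_rotvec())/5,2),
      "shift after turn",np.round(Rt.inv().apply(np.array(xyz)-o["tool_pos"])/.03,2),"shift now",np.round(R0.inv().apply(np.array(xyz)-o["tool_pos"])/.03,2))
def down(a):
    "tool down, tool y at world angle a deg"
    a=np.radians(a); y=np.array([np.cos(a),np.sin(a),0]); z=np.array([0,0,-1.]); return R.from_matrix(np.c_[np.cross(y,z),y,z])
E
python3 -m jog '[[0,0,-1,0,0,0,0],[0,0,-1,0,0,0,0],[0,0,-1,0,0,0,0],[0,0,-1,0,0,0,0],[0,0,-1,0,0,0,0]]' 40
python3 -m jog '[[0,0,-1,0,0,0,0],[0,0,-1,0,0,0,0],[0,0,-1,0,0,0,0],[0,0,-1,0,0,0,0],[0,0,-1,0,0,0,0]]'
python3 -m jog '[[0,0,-1,0,0,0,0],[0,0,-1,0,0,0,0],[0,0,-0.8,0,0,0,0]]'
python3 -c "
from h import *
need([.4717,.1613,.08],down(136.4))"
```

```text
t: 0.72
tool_pos: [0.1898, 0.595, 0.2011]
tool_rot: [0.205, -3.134, 0.002]
contact_force: [-0.5, -0.6, 0.2]
opening: 0.0427
grip_force: 0.0
t: 1.35
tool_pos: [0.1898, 0.595, 0.2012]
tool_rot: [0.878, -3.016, 0.001]
contact_force: [0.2, 1.0, -0.2]
opening: 0.0427
grip_force: 0.0
t: 1.72
tool_pos: [0.1898, 0.595, 0.2011]
tool_rot: [1.238, -2.886, 0.001]
contact_force: [0.1, -0.3, 0.7]
opening: 0.0428
grip_force: 0.0
t 1.73 pos [0.1898 0.595  0.2011] F [ 0.1 -0.3  0.7] open 0.0428 grip 0.0
 turn/5deg [-0.   -0.01  0.01] shift after turn [  3.99 -16.78   4.04] shift now [  4.   -16.77   4.05]
```

```bash
python3 -m jog '[[0,0,0,0.25,-1,0,0],[0,0,0,0.25,-1,0,0],[0,0,0,0.25,-1,0,0],[0,0,0,0.25,-1,0,0],[0,0,0,0.25,-1,0,0]]' >/dev/null
python3 -m jog '[[0,0,0,0.25,-1,0,0],[0,0,0,0.25,-1,0,0],[0,0,0,0.25,-1,0,0],[0,0,0,0.25,-1,0,0],[0,0,0,0.25,-1,0,0]]' >/dev/null
python3 -m jog '[[0,0,0,0.25,-1,0.5,0],[0,0,0,0.25,-1,0.5,0],[0,0,0,0.25,-1,0.5,0],[0,0,0,0.25,-1,0.5,0],[0,0,0,0.25,-1,0.5,0]]' >/dev/null
python3 -m jog '[[0,0,0,0.25,-1,0.5,0],[0,0,0,0,-0.77,0.5,0],[0,0,0,0,0,0.54,0],[0,0,0,0,0,0,0]]' >/dev/null
python3 - <<'E'
from h import *
need([.4717,.1613,.012],down(136.4))
for n in("top","scene"):
    d=load(n,True); np.save(f"pics/{n}1.npy",d,allow_pickle=True); print(n,[(p.round(2),w) for p,w in dots(d,(222,185,35,40) if n=="top" else (390,185,35,35))], proj(d,[.4717,.1613,.021]))
E
```

```text
t 4.1 pos [0.4688 0.1611 0.0785] F [-0.5 -0.1 -0.2] open 0.0427 grip 0.0
 turn/5deg [ 0.03 -0.04 -0.02] shift after turn [-0.07 -0.07  2.22] shift now [-0.08 -0.07  2.22]
top [(array([235.3 , 196.88]), 46260), (array([235.15, 216.95]), 48347)] [[239.5174575  201.05493652]]
scene [(array([406.47, 193.31]), 5257), (array([415.02, 206.05]), 19492)] [[408.96527706 203.64975167]]
```

```bash
python3 -m jog '[[0,0,0,-0.07,-0.07,0.7,0],[0,0,0,0,0,0.7,0],[0,0,0,0,0,0.5,0],[0,0,0,0,0,0.32,0],[0,0,0,0,0,0,0]]'
python3 -m jog '[[0,0,0,0,0,0,-1],[0,0,0,0,0,0,-1],[0,0,0,0,0,0,-1],[0,0,0,0,0,0,-1]]' 50
python3 -m jog '[[0,0,0,0,0,-0.5,-1],[0,0,0,0,0,-1,-1],[0,0,0,0,0,-1,-1],[0,0,0,0,0,-0.5,-1],[0,0,0,0,0,0,-1]]'
python3 - <<'E'
from h import *
need([.63,-.0925,.1],down(94.7))
for n in("top","scene"):
    d=load(n,True); np.save(f"pics/{n}2.npy",d,allow_pickle=True); cv2.imwrite(f"pics/{n}2.png",crop(d,*((210,170,70,60,8) if n=="top" else (370,150,80,70,8))))
E
```

```text
t: 4.82
tool_pos: [0.4734, 0.1613, 0.0137]
tool_rot: [1.235, -2.888, -0.0]
contact_force: [-0.5, -0.2, -0.5]
opening: 0.043
grip_force: 0.0
t: 5.32
tool_pos: [0.4739, 0.1612, 0.0143]
tool_rot: [-1.235, 2.888, -0.0]
contact_force: [-0.5, 0.4, 0.1]
opening: 0.0001
grip_force: 0.0
t: 5.95
tool_pos: [0.4748, 0.1614, 0.1057]
tool_rot: [-1.234, 2.886, -0.001]
contact_force: [-0.7, 0.0, 0.2]
opening: -0.0001
grip_force: 0.0
t 5.95 pos [0.4748 0.1614 0.1057] F [-0.7  0.   0.2] open -0.0001 grip 0.0
 turn/5deg [-0.01  0.04  8.32] shift after turn [-4.46 -8.86  0.19] shift now [ 2.55 -9.59  0.2 ]
```

View pics/scene2.png

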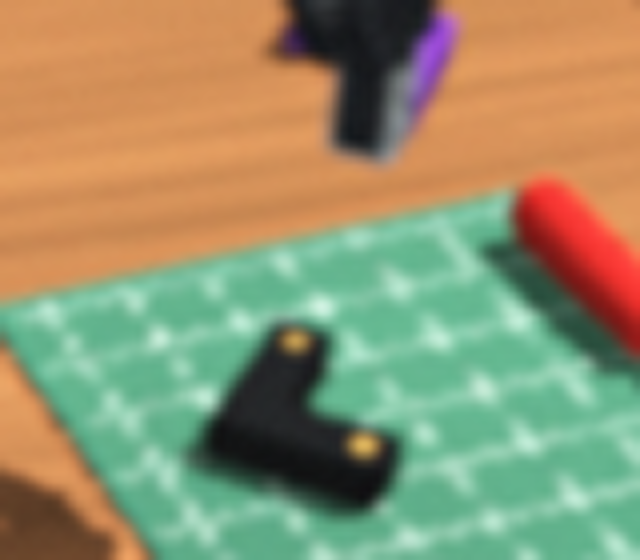

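The L hasn't moved, and the fingers closed on air at about (414,169). I'll check where the fingertip really is against the reported TCP.

Run:
```python
from h import *
for n in("top","scene"):
    d=np.load(f"pics/{n}2.npy",allow_pickle=True).item(); print(n,[proj(d,[.4748,.1614,z]).round(1).tolist() for z in(.1057,.1257,.021)])
d=np.load("pics/top2.npy",allow_pickle=True).item()
for n,b in(("top",(222,185,35,40)),("scene",(390,185,35,35))):print([(p.round(2),w) for p,w in dots(np.load(f"pics/{n}2.npy",allow_pickle=True).item(),b)])
```

```text
top [[[231.9, 196.8]], [[229.9, 196.0]], [[239.5, 200.0]]]
scene [[[413.2, 177.9]], [[414.1, 171.3]], [[409.5, 204.4]]]
[(array([235.29, 196.88]), 46412), (array([235.15, 216.95]), 48575)]
[(array([406.48, 193.31]), 5151), (array([415.01, 206.05]), 19464)]
```

View pics/top2.png

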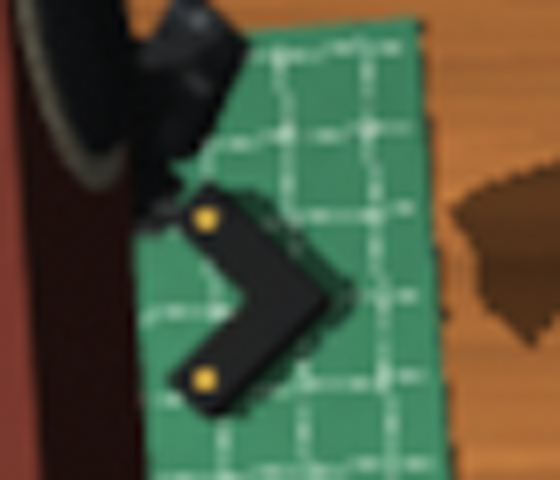

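The fingertip appears about 25 mm above the reported TCP: the scene view shows it at row 169.5, while the TCP projects to row 178. I'll confirm with a gentle touch on bare mat using closed fingers.

Run:
```python
from h import *
need([.4545,.205,.03],down(136.4))
```

```text
t 6.05 pos [0.4731 0.1611 0.1032] F [-0.3  0.2 -0.3] open -0.0005 grip 0.0
 turn/5deg [ 0.01 -0.01 -0.02] shift after turn [-0.63  1.46  2.44] shift now [-0.63  1.46  2.44]
```

```bash
python3 -m jog '[[0,0,0,-0.63,0.73,0.4,-1],[0,0,0,0,0.73,0.8,-1],[0,0,0,0,0,0.8,-1],[0,0,0,0,0,0.4,-1],[0,0,0,0,0,0,-1]]' 
python3 -m jog '[[0,0,0,0,0,0.2,-1],[0,0,0,0,0,0.2,-1],[0,0,0,0,0,0,-1]]' 
python3 -m jog '[[0,0,0,0,0,0.2,-1],[0,0,0,0,0,0.1,-1],[0,0,0,0,0,0,-1]]'
```

```text
t: 6.68
tool_pos: [0.4539, 0.2046, 0.0304]
tool_rot: [1.233, -2.885, -0.001]
contact_force: [-0.5, -0.4, -0.1]
opening: -0.0
grip_force: 0.0
t: 7.05
tool_pos: [0.455, 0.205, 0.0199]
tool_rot: [1.235, -2.888, -0.0]
contact_force: [-0.0, -0.2, -0.3]
opening: -0.0001
grip_force: 0.0
t: 7.42
tool_pos: [0.4549, 0.205, 0.0107]
tool_rot: [1.235, -2.888, -0.0]
contact_force: [-0.6, 0.5, -0.0]
opening: -0.0
grip_force: 0.0
```

Run:
```python
from h import *
d=load("scene",True); np.save("pics/scene3.npy",d,allow_pickle=True); cv2.imwrite("pics/scene3.png",crop(d,370,150,80,70,8))
o=status.get_obs();p=o["tool_pos"];print(p,proj(d,p),proj(d,p+[0,0,.02]))
```

```text
[0.45504406 0.20508417 0.01093524] [[421.74904928 200.12390424]] [[422.70680404 194.20787335]]
```

View pics/scene3.png

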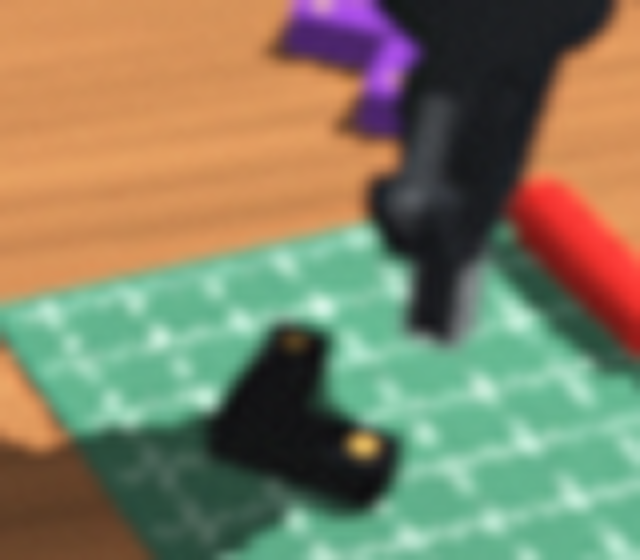

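The closed tip shows at about (425,193) while the reported TCP projects to (422,200), and it hovers clearly above the mat. So the real tip is higher than reported. I'll go on down until it touches.

```bash
python3 -m jog '[[0,0,0,0,0,0.2,-1],[0,0,0,0,0,0,-1]]' | grep -E 'pos|contact'
python3 -m jog '[[0,0,0,0,0,0.1,-1],[0,0,0,0,0,0,-1]]' | grep -E 'pos|contact'
python3 -m jog '[[0,0,0,0,0,0.1,-1],[0,0,0,0,0,0,-1]]' | grep -E 'pos|contact'
```

```text
tool_pos: [0.4546, 0.205, 0.0045]
contact_force: [0.9, 0.1, 0.2]
tool_pos: [0.4549, 0.205, 0.0018]
contact_force: [0.0, -0.1, -0.6]
tool_pos: [0.4549, 0.205, -0.0012]
contact_force: [-0.0, -0.3, 0.7]
```

```bash
python3 -m jog '[[0,0,0,0,0,0.1,-1],[0,0,0,0,0,0.1,-1],[0,0,0,0,0,0,-1]]' | grep -E 'pos|contact'
python3 -m jog '[[0,0,0,0,0,0.1,-1],[0,0,0,0,0,0,-1]]' | grep -E 'pos|contact'
python3 -m jog '[[0,0,0,0,0,0.1,-1],[0,0,0,0,0,0,-1]]' | grep -E 'pos|contact'
```

```text
tool_pos: [0.4548, 0.205, -0.0073]
contact_force: [0.8, 1.3, 0.3]
tool_pos: [0.4549, 0.205, -0.0102]
contact_force: [0.1, -0.4, -0.1]
tool_pos: [0.4549, 0.205, -0.0132]
contact_force: [0.2, -0.2, 0.5]
```

```bash
python3 -m jog '[[0,0,0,0,0,0.1,-1],[0,0,0,0,0,0,-1]]' | grep -E 'pos|contact'
python3 -m jog '[[0,0,0,0,0,0.07,-1],[0,0,0,0,0,0,-1]]' | grep -E 'pos|contact'
python3 -m jog '[[0,0,0,0,0,0.07,-1],[0,0,0,0,0,0,-1]]' | grep -E 'pos|contact'
python3 -c "
from h import *
d=load('scene',True);cv2.imwrite('pics/scene4.png',crop(d,370,150,80,70,8));print(proj(d,status.get_obs()['tool_pos']))"
```

```text
tool_pos: [0.4549, 0.205, -0.0162]
contact_force: [-0.6, -0.7, -0.7]
tool_pos: [0.455, 0.2051, -0.0182]
contact_force: [-0.2, 0.8, -0.1]
tool_pos: [0.455, 0.2051, -0.0203]
contact_force: [0.8, 0.7, -0.3]
[[420.30552071 209.08937445]]
```

View pics/scene4.png

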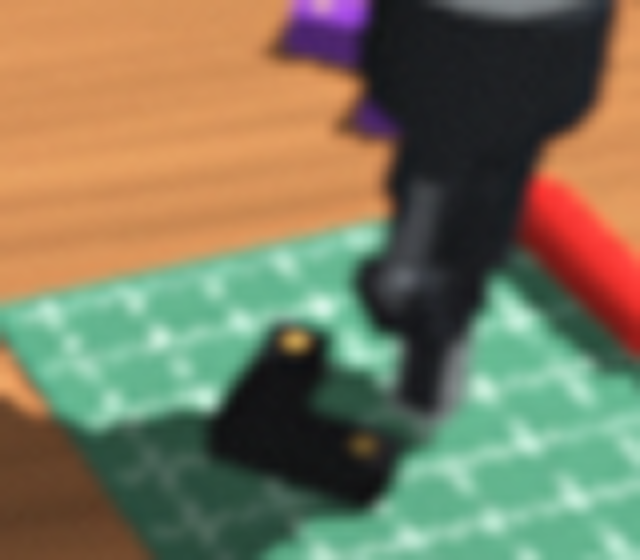

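Tip bottom now at about (423,202), close above the mat, still no contact force. I'll continue in small steps.

```bash
python3 -m jog '[[0,0,0,0,0,0.05,-1],[0,0,0,0,0,0,-1]]' | grep -E 'pos|contact'
python3 -m jog '[[0,0,0,0,0,0.05,-1],[0,0,0,0,0,0,-1]]' | grep -E 'pos|contact'
python3 -m jog '[[0,0,0,0,0,0.05,-1],[0,0,0,0,0,0,-1]]' | grep -E 'pos|contact'
python3 -c "
from h import *
d=load('scene');print(onz(d,[423.7,202.5],.003),onz(d,[423.7,202.5],.006))"
```

```text
tool_pos: [0.455, 0.205, -0.0218]
contact_force: [-0.6, 0.5, -0.2]
tool_pos: [0.455, 0.2051, -0.0233]
contact_force: [0.3, 0.5, -0.4]
tool_pos: [0.455, 0.2051, -0.0248]
contact_force: [0.1, 0.1, -0.6]
[[0.45680842 0.21094163 0.003     ]] [[0.46011574 0.20911238 0.006     ]]
```

```bash
python3 -m jog '[[0,0,0,0,0,0.05,-1],[0,0,0,0,0,0,-1]]' | grep -E 'pos|contact'
python3 -m jog '[[0,0,0,0,0,0.05,-1],[0,0,0,0,0,0,-1]]' | grep -E 'pos|contact'
python3 -m jog '[[0,0,0,0,0,0.05,-1],[0,0,0,0,0,0,-1]]' | grep -E 'pos|contact'
```

```text
tool_pos: [0.455, 0.2051, -0.0263]
contact_force: [0.4, -0.0, -0.2]
tool_pos: [0.4552, 0.2051, -0.0264]
contact_force: [-4.9, -1.8, 9.7]
tool_pos: [0.4552, 0.2051, -0.0264]
contact_force: [-9.8, -4.3, 20.7]
```

Contact at reported TCP z = -0.026 on the mat top (0.003). So the shut tip is really about 29 mm above the reported TCP, with xy agreeing. I'll apply that offset and grip the L.

```bash
python3 -m jog '[[0,0,0,0,0,-0.8,-1],[0,0,0,0,0,-0.8,0],[0,0,0,0,0,-0.5,0],[0,0,0,0,0,0,0]]'
python3 -c "
from h import *
need([.4717,.1613,-.018],down(136.4))"
```

```text
t: 11.9
tool_pos: [0.4562, 0.2054, 0.0351]
tool_rot: [-1.234, 2.886, -0.001]
contact_force: [-0.2, 0.1, -0.4]
opening: 0.0429
grip_force: 0.0
t 11.9 pos [0.4562 0.2054 0.0351] F [-0.2  0.1 -0.4] open 0.0429 grip 0.0
 turn/5deg [-0.02  0.03 -0.02] shift after turn [ 0.71 -1.39  1.77] shift now [ 0.71 -1.39  1.77]
```

```bash
python3 -m jog '[[0,0,0,0.35,-0.7,0,0],[0,0,0,0.32,-0.71,0.3,0],[0,0,0,0,0,0.6,0],[0,0,0,0,0,0.5,0],[0,0,0,0,0,0.35,0]]'
python3 -m jog '[[0,0,0,0,0,0,0],[0,0,0,0,0,0,-1],[0,0,0,0,0,0,-1],[0,0,0,0,0,0,-1],[0,0,0,0,0,0,-1]]' 50
python3 -c "
from h import *
need([.4717,.1613,-.018],down(136.4))"
```

```text
t: 12.52
tool_pos: [0.4703, 0.1617, -0.0207]
tool_rot: [1.235, -2.886, -0.001]
contact_force: [-1.2, -0.2, 0.2]
opening: 0.0428
grip_force: 0.0
t: 13.15
tool_pos: [0.4726, 0.1616, -0.0178]
tool_rot: [-1.235, 2.887, -0.0]
contact_force: [0.5, 0.7, 3.2]
opening: 0.0183
grip_force: 50.9
t 13.15 pos [ 0.4726  0.1616 -0.0178] F [0.5 0.7 3.2] open 0.0183 grip 50.8704400062561
 turn/5deg [-0.01  0.02 -0.02] shift after turn [0.03 0.02 0.01] shift now [0.03 0.02 0.01]
```

```bash
python3 -m jog '[[0,0,0,0,0,-0.4,-1],[0,0,0,0,0,-0.8,-1],[0,0,0,0,0,-0.9,-1],[0,0,0,0,0,-0.9,-1],[0,0,0,0,0,-0.6,-1]]' >/dev/null
python3 -m jog '[[0,0,1,0,0,0,-1],[0,0,1,0,0,0,-1],[0,0,1,0,0,0,-1],[0,0,1,0,0,0,-1],[0,0,1,0,0,0,-1]]' >/dev/null
python3 -m jog '[[0,0,1,0,0,0,-1],[0,0,1,0,0,0,-1],[0,0,1,0,0,0,-1],[0,0,0.34,0,0,0,-1],[0,0,0,0,0,0,-1]]' | grep -E 'opening|grip'
python3 -c "
from h import *
need([.6462,-.1121,.03],down(94.7))"
```

```text
opening: 0.0184
grip_force: 50.4
t 15.03 pos [0.4717 0.1613 0.0893] F [ 0.3 -1.  -0.2] open 0.0184 grip 50.44123113155365
 turn/5deg [-0.   -0.   -0.01] shift after turn [-5.05 -9.56  1.98] shift now [-5.06 -9.55  1.98]
```

```bash
python3 -m jog '[[0,0,0,-0.5,-0.9,0,-1],[0,0,0,-0.5,-1,0,-1],[0,0,0,-0.5,-1,0,-1],[0,0,0,-0.5,-1,0,-1],[0,0,0,-0.5,-1,0,-1]]' >/dev/null
python3 -m jog '[[0,0,0,-0.5,-1,0,-1],[0,0,0,-0.5,-1,0,-1],[0,0,0,-0.5,-1,0,-1],[0,0,0,-0.5,-1,0,-1],[0,0,0,-0.55,-0.65,0,-1]]' >/dev/null
python3 -m jog '[[0,0,0,0,0,0.5,-1],[0,0,0,0,0,0.8,-1],[0,0,0,0,0,0.7,-1],[0,0,0,0,0,0,-1],[0,0,0,0,0,0,-1]]'
python3 - <<'E'
from h import *
need([.6462,-.1121,-.0068],down(94.7))
for n in("top","scene"):
    d=load(n,True); np.save(f"pics/{n}5.npy",d,allow_pickle=True); cv2.imwrite(f"pics/{n}5.png",crop(d,*((295,110,70,60,8) if n=="top" else (290,225,80,70,8))))
    zb=.0+.0893-.0178*0
o=status.get_obs();zb=.003+o["tool_pos"][2]+.0178;print("L bottom z",zb)
yaw=np.radians(4.7);Rm=np.array([[np.cos(yaw),-np.sin(yaw)],[np.sin(yaw),np.cos(yaw)]])
for n in("top","scene"):
    d=np.load(f"pics/{n}5.npy",allow_pickle=True).item()
    pr=[proj(d,np.r_[o["tool_pos"][:2]+Rm@(np.array(l)-[.0039,-.02]),zb+.018])[0] for l in([.02,-.02],[-.02,.02])]
    print(n,"expected dots",np.round(pr,1).tolist(),"found",[(p.round(2),w) for p,w in dots(d,(310,115,50,50) if n=="top" else (295,225,60,65))])
E
```

```text
t: 16.9
tool_pos: [0.6461, -0.1118, 0.0298]
tool_rot: [-0.127, 3.139, -0.0]
contact_force: [-0.0, -0.6, 0.1]
opening: 0.0184
grip_force: 50.4
t 16.9 pos [ 0.6461 -0.1118  0.0298] F [-0.  -0.6  0.1] open 0.0184 grip 50.428367257118225
 turn/5deg [-0.    0.01 -0.01] shift after turn [-0.   -0.01  1.22] shift now [-0.   -0.01  1.22]
L bottom z 0.0515922467557558
top expected dots [[337.0, 130.7], [323.4, 146.1]] found [(array([309.91, 114.98]), 1121), (array([337.43, 120.43]), 111625), (array([313.79, 122.1 ]), 7169), (array([310.35, 124.7 ]), 898), (array([342.65, 127.26]), 787), (array([338.37, 127.46]), 2609), (array([342.56, 150.55]), 10779), (array([338.32, 158.42]), 48659), (array([343.23, 159.14]), 1427), (array([344.69, 164.1 ]), 768)]
scene expected dots [[323.1, 262.5], [335.0, 245.3]] found [(array([323.29, 237.3 ]), 2110), (array([295.07, 242.66]), 5298), (array([307.52, 243.61]), 710), (array([309.3 , 251.32]), 4393), (array([323.6 , 261.78]), 55732)]
```

```bash
python3 -m jog '[[0,0,0,0,0,0.5,-1],[0,0,0,0,0,0.4,-1],[0,0,0,0,0,0,-1]]' | grep -E 'pos|contact'
python3 -m jog '[[0,0,0,0,0,0.07,-1],[0,0,0,0,0,0,-1]]' | grep -E 'pos|contact'
python3 -m jog '[[0,0,0,0,0,0.05,-1],[0,0,0,0,0,0,-1]]' | grep -E 'pos|contact'
python3 -m jog '[[0,0,0,0,0,0.05,-1],[0,0,0,0,0,0,-1]]' | grep -E 'pos|contact'
```

```text
tool_pos: [0.6453, -0.112, 0.0008]
contact_force: [0.8, -1.2, -0.4]
tool_pos: [0.6456, -0.112, 0.0001]
contact_force: [-0.7, -0.7, 0.5]
tool_pos: [0.6458, -0.112, -0.0012]
contact_force: [-0.7, 0.3, -0.2]
tool_pos: [0.6457, -0.112, -0.0029]
contact_force: [1.2, -0.3, 0.2]
```

```bash
python3 -m jog '[[0,0,0,0,0,0.05,-1],[0,0,0,0,0,0,-1]]' | grep -E 'pos|contact'
python3 -m jog '[[0,0,0,0,0,0.05,-1],[0,0,0,0,0,0,-1]]' | grep -E 'pos|contact'
python3 -m jog '[[0,0,0,0,0,0.05,-1],[0,0,0,0,0,0,-1]]' | grep -E 'pos|contact'
```

```text
tool_pos: [0.6458, -0.112, -0.0044]
contact_force: [-0.1, 0.1, 0.1]
tool_pos: [0.6458, -0.112, -0.0059]
contact_force: [0.5, -0.2, -0.6]
tool_pos: [0.6461, -0.1121, -0.0068]
contact_force: [-1.1, 0.2, 1.6]
```

```bash
python3 -m jog '[[0,0,0,0,0,0.04,-1],[0,0,0,0,0,0,-1]]' | grep -E 'pos|contact'
python3 -m jog '[[0,0,0,0,0,0,-0.35],[0,0,0,0,0,0,-0.35],[0,0,0,0,0,0,-0.35]]' | grep -E 'pos|contact|open'
python3 -m jog '[[0,0,0,0,0,-0.3,-0.35],[0,0,0,0,0,-1,-0.35],[0,0,0,0,0,-1,0],[0,0,0,0,0,-1,0],[0,0,0,0,0,-1,0]]' | grep -E 'pos|contact|open'
python3 - <<'E'
from h import *
for n in("top","scene"):
    d=load(n,True); np.save(f"pics/{n}6.npy",d,allow_pickle=True); print(n,[(p.round(2),w) for p,w in dots(d,(310,120,40,45) if n=="top" else (295,240,60,60)) if w>5000])
    yaw=np.radians(4.7);Rm=np.array([[np.cos(yaw),-np.sin(yaw)],[np.sin(yaw),np.cos(yaw)]])
    print([proj(d,np.r_[np.array([.6407,-.0925])+Rm@np.array(l),.032])[0].round(1).tolist() for l in([.02,-.02],[-.02,.02])])
cv2.imwrite("pics/scene6.png",np.hstack([crop(d,295,230,75,65,5.3),crop(d,215,198,75,65,5.3)]))
need([0,0,0],down(101.8))
E
```

```text
tool_pos: [0.6461, -0.1121, -0.0068]
contact_force: [-4.0, 0.7, 8.6]
tool_pos: [0.6465, -0.1124, -0.0076]
contact_force: [-1.3, -1.0, 5.2]
opening: 0.0277
tool_pos: [0.6455, -0.1118, 0.1212]
contact_force: [0.6, -0.3, -0.2]
opening: 0.0427
top [(array([343.44, 146.03]), 13350), (array([339.94, 156.55]), 20101)]
[[336.6, 134.7], [323.5, 149.5]]
scene [(array([323.47, 273.38]), 78747)]
[[323.3, 274.4], [334.9, 257.1]]
t 20.23 pos [ 0.6485 -0.1127  0.1253] F [ 0.3 -0.3  0.4] open 0.0426 grip 0.0
 turn/5deg [-0.04  0.08 -1.44] shift after turn [20.39  8.1   4.18] shift now [21.27  5.49  4.  ]
```

The L is seated: floor contact came at the expected depth and its visible dot is within 1 px of prediction. Now the T: I'll check its pose and work out the tilted approach.

```bash
cat >> h.py <<'E'
def tilt(a,th):
    "tool y at world angle a, tool z tilted th deg toward its x (tool x is at a+90 when down)"
    return down(a)*R.from_rotvec([0,np.radians(th),0])
E
python3 - <<'E'
from h import *
t=load("top");s=load("scene");c=np.array([.4783,-.2603])
b=np.radians(101.8);bv=np.array([np.cos(b),np.sin(b)])
print("bar left end top: exp",c+.03*bv,"top view",onz(t,[[379.15,201.3]],.023)[0])
print("bar end bottom corner scene exp",proj(s,np.r_[c+.03*bv+.009*np.array([.979,.2045]),.003]),proj(s,np.r_[c-.03*bv+.009*np.array([.979,.2045]),.003]))
for z in(.063,):
  for u in(-.009,.009):
    for v in(-.01,.01): print(u,v,"stem top: top",proj(t,np.r_[c+v*bv+u*np.array([.979,.2045]),z])[0].round(1),"scene",proj(s,np.r_[c+v*bv+u*np.array([.979,.2045]),z])[0].round(1))
im=t["img"][185:215,370:410].max(2); 
x,y,w,h=370,185,40,30; u=cv2.resize(t["img"][y:y+h,x:x+w],None,fx=8,fy=8,interpolation=cv2.INTER_CUBIC)
m=(u.max(2)<75).astype(np.uint8); cn=max(cv2.findContours(m,0,1)[0],key=cv2.contourArea); print((up2px(cv2.approxPolyDP(cn,5,True)[:,0],8)+[x,y]).round(1).tolist())
n=np.array([.979,.2045,0]);Rt=tilt(101.8,40);d=Rt.apply([0,0,1]);print("d",d)
tip=np.r_[c,.041]+.002*n
print("TCP tool-z",tip+.029*d,"TCP world",tip-[0,0,.029])
need(tip+.029*d-.05*d,Rt)
E
```

```text
bar left end top: exp [ 0.47216512 -0.23093398] top view [ 0.47459943 -0.23167569  0.023     ]
bar end bottom corner scene exp [[260.02608388 236.42832071]] [[236.37141905 243.94463168]]
-0.009 -0.01 stem top: top [396.3 201.2] scene [238.8 218.5]
-0.009 0.01 stem top: top [389.  202.6] scene [246.9 216.1]
0.009 -0.01 stem top: top [394.8 194.7] scene [241.  223.1]
0.009 0.01 stem top: top [387.6 196.1] scene [249.2 220.6]
[[399.9, 196.2], [398.6, 194.7], [393.8, 194.6], [378.3, 199.3], [378.9, 203.8], [383.9, 203.9], [398.8, 200.9], [400.8, 199.7]]
d [-0.62920383 -0.13144753 -0.76604444]
TCP tool-z [ 0.46201109 -0.26370298  0.01878471] TCP world [ 0.480258 -0.259891  0.012   ]
t 20.23 pos [ 0.6485 -0.1127  0.1253] F [ 0.3 -0.3  0.4] open 0.0426 grip 0.0
 turn/5deg [ 0.47  8.07 -1.39] shift after turn [ 3.17 -3.66  5.63] shift now [ 5.55 -4.38  2.24]
```

```bash
python3 -m jog '[[0,0,-0.7,0,0,0,0],[0,0,-0.72,0,0,0,0],[0,1,0,0,0,0,0],[0,1,0,0,0,0,0],[0,1,0,0,0,0,0]]' >/dev/null
python3 -m jog '[[0,1,0,0,0,0,0],[0,1,0,0,0,0,0],[0,1,0,0,0,0,0],[0,1,0,0,0,0,0],[0,1,0,0,0,0,0]]' >/dev/null
python3 -m jog '[[0,0,0,0.8,-0.9,0.5,0],[0,0,0,0.8,-0.9,0.5,0],[0,0,0,0.8,-0.9,0.5,0],[0,0,0,0.8,-0.9,0.5,0],[0,0,0,0,0,0,0]]' >/dev/null
python3 -m jog '[[0,0,0,0,0,0,0]]' >/dev/null
python3 - <<'E'
from h import *
Rt=tilt(101.8,40);d=Rt.apply([0,0,1]); tip=np.array([.4813,-.2601,.041])
need(tip+.029*d-.05*d,Rt)
o=status.get_obs();p=o["tool_pos"];dd=R.from_rotvec(o["tool_rot"]).apply([0,0,1])
for n in("scene","top"):
    g=load(n,True);np.save(f"pics/{n}7.npy",g,allow_pickle=True)
    im=g["img"][:,:,::-1].copy(); im=cv2.resize(im,None,fx=5,fy=5,interpolation=cv2.INTER_CUBIC)
    for q,c in((p-.029*dd,(0,255,0)),(p+[0,0,.029],(255,0,255))):
        a=proj(g,q)[0]; print(n,a); cv2.drawMarker(im,tuple(int(v) for v in (a+.5)*5),c,cv2.MARKER_CROSS,20,1)
    x,y=(185,170) if n=="scene" else (365,140)
    cv2.imwrite(f"pics/{n}7.png",im[y*5:(y+90)*5,x*5:(x+80)*5]); 
a=[cv2.imread(f"pics/{n}7.png") for n in("scene","top")];cv2.imwrite("pics/m7.png",np.hstack(a))
E
```

```text
t 22.23 pos [ 0.5577 -0.24    0.1351] F [-0.1 -0.  -0.6] open 0.0428 grip 0.0
 turn/5deg [ 0.02 -0.01 -0.  ] shift after turn [-0.   -0.13  3.39] shift now [-0.   -0.14  3.39]
scene [253.75321285 213.99295176]
scene [250.6617975  206.25587102]
top [388.60141264 155.3512576 ]
top [390.67010988 162.10307163]
```

View pics/m7.png

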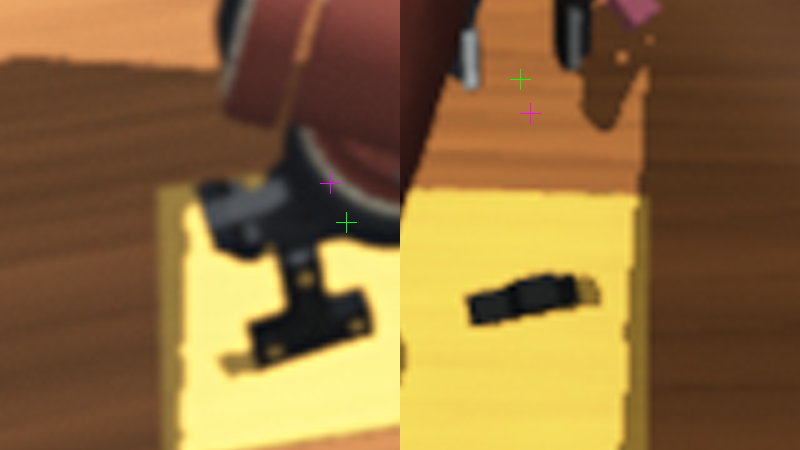

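In the top view the two fingertips at montage (470,88) and (570,68) straddle the green cross. So the 29 mm offset runs along the tool axis. I'll descend along the tool and grip the T's stem.

```bash
python3 -m jog '[[0,0,0,0,-0.13,0.9,0],[0,0,0,0,0,0.9,0],[0,0,0,0,0,0.9,0],[0,0,0,0,0,0.7,0],[0,0,0,0,0,0.5,0]]' | grep -E 'pos|contact'
python3 -m jog '[[0,0,0,0,0,0.5,0],[0,0,0,0,0,0.4,0],[0,0,0,0,0,0.26,0],[0,0,0,0,0,0,0]]' | grep -E 'pos|contact'
python3 -c "
from h import *
Rt=tilt(101.8,40);d=Rt.apply([0,0,1]); tip=np.array([.4813,-.2601,.041])
need(tip+.029*d,Rt)"
python3 -m jog '[[0,0,0,0,0,0,-1],[0,0,0,0,0,0,-1],[0,0,0,0,0,0,-1],[0,0,0,0,0,0,-1]]' 60 | grep -vE 'rot'
```

```text
tool_pos: [0.4847, -0.2592, 0.0457]
contact_force: [-0.1, 0.3, -0.1]
tool_pos: [0.4628, -0.2641, 0.0197]
contact_force: [-0.6, -0.3, -0.1]
t 23.45 pos [ 0.4628 -0.2641  0.0197] F [-0.6 -0.3 -0.1] open 0.0428 grip 0.0
 turn/5deg [ 0.02 -0.01 -0.01] shift after turn [-0.03  0.01  0.02] shift now [-0.03  0.01  0.02]
t: 23.95
tool_pos: [0.4639, -0.2644, 0.0206]
contact_force: [1.1, -0.2, 2.7]
opening: 0.0177
grip_force: 61.1
```

```bash
python3 -m jog '[[0,0,0,0.32,0,-0.38,-1],[0,0,0,0.64,0,-0.77,-1],[0,0,0,0.64,0,-0.77,-1],[0,0,0,0.64,0,-0.77,-1],[0,0,0,0.64,0,-0.77,-1]]' | grep -E 'pos|open|grip'
python3 -m jog '[[0,-1,0,0,0,0,-1],[0,-1,0,0,0,0,-1],[0,-1,0,0,0,0,-1],[0,-1,0,0,0,0,-1],[0,-1,0,0,0,0,-1]]' >/dev/null
python3 -m jog '[[0,-1,0,0,0,0,-1],[0,-1,0,0,0,0,-1],[0,-1,0,0,0,0,-1],[0,-1,0,0,0,0,-1],[0,-1,0,0,0,0,-1]]' >/dev/null
python3 -m jog '[[0,-1,0,0,0,0,-1],[0,-1,0,0,0,0,-1],[0,-1,0,0,0,0,-1],[0,-1,0,0,0,0,-1],[0,-1,0,0,0,0,-1]]' >/dev/null
python3 -m jog '[[0,-1,0,0,0,0,-1],[0,-1,0,0,0,0,-1],[0,-1,0,0,0,0,-1],[0,0,0,0,0,0,-1],[0,0,0,0,0,0,-1]]' | grep -E 'pos|open|grip'
python3 - <<'E'
from h import *
Rt=tilt(101.8,-50);d=Rt.apply([0,0,1]);n=np.array([.979,.2045,0])
tip=np.array([.455,.18,.014])-.008*n; T=tip+.029*d; print("TCP target",T)
need(T+[0,0,.13],Rt); need(T+[0,0,.02],Rt)
E
```

```text
tool_pos: [0.4636, -0.2639, 0.1568]
opening: 0.0181
grip_force: 60.8
tool_pos: [0.4703, -0.2529, 0.1692]
opening: 0.0181
grip_force: 60.8
TCP target [ 0.46891382  0.18290694 -0.00464084]
t 27.07 pos [ 0.4703 -0.2529  0.1692] F [-0.3  0.   0.2] open 0.0181 grip 60.815749168395996
 turn/5deg [-0.11 -0.25 -0.23] shift after turn [-0.76 14.23  3.18] shift now [-0.54 14.27  3.03]
t 27.07 pos [ 0.4703 -0.2529  0.1692] F [-0.3  0.   0.2] open 0.0181 grip 60.815749168395996
 turn/5deg [-0.11 -0.25 -0.23] shift after turn [ 2.05 14.23  5.54] shift now [ 2.22 14.24  5.45]
```

```bash
python3 -m jog '[[-0.11,-0.25,-0.23,0,0.4,0,-1],[0,0,0,0,0.9,0.2,-1],[0,0,0,0,0.95,0.2,-1],[0,0,0,0,0.95,0.2,-1],[0,0,0,0,0.95,0.2,-1]]' >/dev/null
python3 -m jog '[[0,0,0,0,0.95,0.2,-1],[0,0,0,0,0.95,0.2,-1],[0,0,0,0,0.95,0.2,-1],[0,0,0,0,0.95,0.2,-1],[0,0,0,0,0.95,0.2,-1]]' >/dev/null
python3 -m jog '[[0,0,0,-0.1,0.95,0.2,-1],[0,0,0,-0.1,0.95,0.2,-1],[0,0,0,-0.1,0.95,0.2,-1],[0,0,0,-0.1,0.95,0.2,-1],[0,0,0,-0.1,0.95,0.2,-1]]' >/dev/null
python3 -m jog '[[0,0,0,-0.1,0.6,0.2,-1],[0,0,0,0,0,0,-1]]' | grep -E 'pos|open|grip'
python3 - <<'E'
from h import *
Rt=tilt(101.8,-50);T=np.array([.4689,.1829,-.0046])
need(T+[0,0,.02],Rt)
d=Rt.apply([0,0,1]);n=np.array([.979,.2045,0]);o=status.get_obs();p=o["tool_pos"];m=p-.029*d+.008*n-[0,0,.002]
dd=R.from_rotvec(o["tool_rot"])
s=load("scene",True);np.save("pics/scene8.npy",s,allow_pickle=True)
b=np.array([-.2045,.979,0]) # front face up: dots bar +-20 at s=10, stem
print([proj(s,m+.02*n+v*b+[0,0,.009])[0].round(1).tolist() for v in(-.02,.02)])
a=proj(s,m)[0].astype(int);print([(q.round(1),w) for q,w in dots(s,(a[0]-25,a[1]-25,50,50)) if w>3000])
E
```

```text
tool_pos: [0.4943, 0.1792, 0.1452]
opening: 0.0183
grip_force: 60.8
t 29.2 pos [0.4943 0.1792 0.1452] F [ 0.1 -0.3  0.1] open 0.0183 grip 60.811811685562134
 turn/5deg [ 0.13 -0.33 -0.06] shift after turn [3.83 0.29 2.17] shift now [3.77 0.25 2.28]
[[420.9, 162.5], [435.2, 158.2]]
[(array([397.1, 142.3]), 3892), (array([421.9, 163.7]), 52696)]
```

```bash
python3 -m jog '[[0.13,-0.33,-0.06,0,0.29,0,-1],[0,0,0,0.8,0,0.45,-1],[0,0,0,0.8,0,0.45,-1],[0,0,0,0.8,0,0.45,-1],[0,0,0,0.8,0,0.45,-1]]' >/dev/null
python3 -m jog '[[0,0,0,0.5,0,0.3,-1],[0,0,0,0,0,0,-1],[0,0,0,0,0,0,-1]]' | grep -E 'pos|open|grip'
python3 - <<'E'
from h import *
Rt=tilt(101.8,-50);T=np.array([.4689,.1829,-.0046])
need(T+[0,0,.005],Rt);print(np.degrees(np.arccos(R.from_rotvec(status.get_obs()["tool_rot"]).apply([0,0,1])@[0,0,-1])))
E
```

```text
tool_pos: [0.4839, 0.1881, 0.0212]
opening: 0.0179
grip_force: 60.8
t 30.25 pos [0.4839 0.1881 0.0212] F [-1.  -0.6 -0. ] open 0.0179 grip 60.825451612472534
 turn/5deg [-0.07 -0.04 -0.05] shift after turn [ 0.87 -0.07  0.04] shift now [ 0.87 -0.07  0.05]
49.78827126619883
```

```bash
python3 -m jog '[[-0.07,-0.04,-0.05,0.2,0,0.17,-1],[0,0,0,0.2,0,0.17,-1],[0,0,0,0.1,0,0.08,-1],[0,0,0,0,0,0,-1]]' | grep -E 'pos|contact'
python3 -m jog '[[0,0,0,0.06,0,0.05,-1],[0,0,0,0,0,0,-1]]' | grep -E 'pos|contact'
python3 -m jog '[[0,0,0,0.05,0,0.04,-1],[0,0,0,0,0,0,-1]]' | grep -E 'pos|contact'
python3 -m jog '[[0,0,0,0.05,0,0.04,-1],[0,0,0,0,0,0,-1]]' | grep -E 'pos|contact'
```

```text
tool_pos: [0.4829, 0.1888, 0.0013]
contact_force: [0.7, -0.0, -1.1]
tool_pos: [0.4824, 0.189, 0.0007]
contact_force: [-1.1, 0.5, -0.8]
tool_pos: [0.4817, 0.1891, -0.0004]
contact_force: [0.2, -0.5, -0.6]
tool_pos: [0.4811, 0.1892, -0.0013]
contact_force: [-0.1, 0.4, 0.2]
```

```bash
python3 -m jog '[[0,0,0,0.05,0,0.04,-1],[0,0,0,0,0,0,-1]]' | grep -E 'pos|contact'
python3 -m jog '[[0,0,0,0.05,0,0.04,-1],[0,0,0,0,0,0,-1]]' | grep -E 'pos|contact'
python3 -m jog '[[0,0,0,0.05,0,0.04,-1],[0,0,0,0,0,0,-1]]' | grep -E 'pos|contact'
```

```text
tool_pos: [0.4805, 0.1893, -0.0023]
contact_force: [-0.5, -0.2, -0.7]
tool_pos: [0.4803, 0.1895, -0.0027]
contact_force: [-1.2, -1.0, 0.9]
tool_pos: [0.4801, 0.1897, -0.0031]
contact_force: [-0.3, -2.3, 2.8]
```

```bash
python3 -m jog '[[0,0,0,0.03,0,0.02,-1],[0,0,0,0,0,0,-0.1],[0,0,0,0,0,0,-0.1],[0,0,0,0,0,0,-0.1]]' | grep -E 'pos|contact|open'
python3 -m jog '[[0,0,0,0,0,-0.4,0],[0,0,0,0,0,-0.9,0],[0,0,0,0,0,-1,0],[0,0,0,0,0,-1,0],[0,0,0,0,0,-1,0]]' >/dev/null
python3 -m jog '[[0,1,0,0,0,0,0],[0,1,0,0,0,0,0],[0,1,0,0,0,0,0],[0,1,0,0,0,0,0],[0,1,0,0,0,0,0]]' >/dev/null
python3 -m jog '[[0,1,0,0,0,0,0],[0,1,0,0,0,0,0],[0,1,0,0,0,0,0],[0,1,0,0,0,0,0],[0,1,0,0,0,0,0]]' >/dev/null
python3 - <<'E'
from h import *
need([.46,.18,.08],down(101.8))
g=[]
for n in("scene","top"):
    s=load(n,True);np.save(f"pics/{n}9.npy",s,allow_pickle=True)
    a=proj(s,[.465,.18,.02])[0].astype(int);print(n,a,[(q.round(2),w) for q,w in dots(s,(a[0]-22,a[1]-22,44,44)) if w>3000])
    g.append(crop(s,a[0]-32,a[1]-32,66,64,6))
cv2.imwrite("pics/m9.png",np.hstack(g))
E
```

```text
tool_pos: [0.4784, 0.1895, -0.0052]
contact_force: [-0.2, 0.2, 0.6]
opening: 0.0386
t 34.62 pos [0.4478 0.2144 0.0822] F [-0.2  0.6 -0. ] open 0.0428 grip 0.0
 turn/5deg [-0.2  -0.58 -0.22] shift after turn [-0.16 -1.21  0.07] shift now [-0.19 -1.2   0.09]
scene [414 201] [(array([416.16, 207.72]), 50105)]
top [232 203] [(array([235.95, 193.41]), 42200), (array([230.86, 208.58]), 13341)]
```

```bash
python3 -m jog '[[-0.2,-0.58,-0.22,0,0.8,-0.5,0],[0,0,0,0,1,-0.5,0],[0,0,0,0,1,-0.5,0],[0,0,0,0,0,0,0]]' >/dev/null
python3 - <<'E'
from h import *
need([.46,.18,.08],down(101.8))
g=[]
for n in("scene","top"):
    s=load(n,True);np.save(f"pics/{n}9.npy",s,allow_pickle=True)
    a=proj(s,[.465,.18,.02])[0].astype(int);D=[q for q,w in dots(s,(a[0]-22,a[1]-22,44,44)) if w>3000]
    for q in D: print(n,q.round(2),onz(s,q,.021)[0].round(4))
    g.append(crop(s,a[0]-32,a[1]-32,66,64,6))
cv2.imwrite("pics/m9.png",np.hstack(g))
E
```

```text
t 35.23 pos [0.4316 0.2986 0.1282] F [ 0.3 -0.   0.3] open 0.0425 grip 0.0
 turn/5deg [0.01 0.07 0.03] shift after turn [-0.12 -4.06  1.61] shift now [-0.09 -4.06  1.61]
scene [416.16 207.72] [0.4915 0.1729 0.021 ]
top [235.95 193.42] [0.4933 0.1721 0.021 ]
top [221.34 196.02] [0.4855 0.2133 0.021 ]
top [230.85 208.63] [0.4501 0.185  0.021 ]
```

View pics/m9.png

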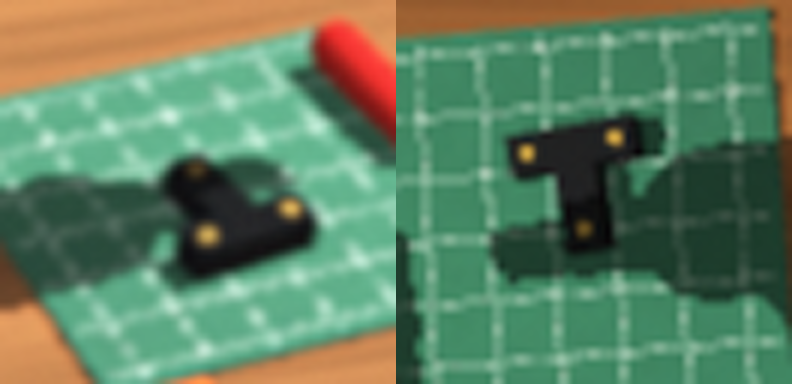

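Both views show the T flat and released on the mat. Its bar dots are at top (235.95,193.4) and (221.3,196.0), the stem dot at (230.9,208.6). I'll regrip it from above.

Run:
```python
from h import *
print(tri(load("top"),[235.95,193.42],load("scene"),[416.16,207.72]))
need([.4629,.1881,-.018],down(101))
```

```text
(array([0.49315753, 0.17193372, 0.02247059]), np.float64(0.00031901756450276826))
t 35.33 pos [0.4312 0.2967 0.1264] F [ 0.1 -0.4 -1.8] open 0.0427 grip 0.0
 turn/5deg [-0.01  0.04  0.17] shift after turn [-0.35 -3.75  4.81] shift now [-0.28 -3.76  4.82]
```

```bash
python3 -m jog '[[0,0,0.17,-0.1,-0.95,0.3,0],[0,0,0,-0.1,-0.95,0.5,0],[0,0,0,-0.1,-0.95,0.7,0],[0,0,0,-0.08,-0.9,0.7,0],[0,0,0,0,0,0.7,0]]' >/dev/null
python3 -m jog '[[0,0,0,0,0,0.6,0],[0,0,0,0,0,0.5,0],[0,0,0,0,0,0,0],[0,0,0,0,0,0,0]]' |grep contact
python3 -c "
from h import *
need([.4638,.1877,-.018],down(101))"
```

```text
contact_force: [-0.3, -0.4, 0.5]
t 36.45 pos [0.4656 0.1893 0.0076] F [-0.3 -0.4  0.5] open 0.0428 grip 0.0
 turn/5deg [-0.    0.05 -0.01] shift after turn [ 0.07 -0.04  0.85] shift now [ 0.07 -0.04  0.85]
```

```bash
python3 -m jog '[[0,0.04,0,0.05,-0.04,0.3,0],[0,0,0,0,0,0.3,0],[0,0,0,0,0,0.25,0],[0,0,0,0,0,0,0]]' |grep -E 'pos|contact'
python3 -m jog '[[0,0,0,0,0,0,-1],[0,0,0,0,0,0,-1],[0,0,0,0,0,0,-1],[0,0,0,0,0,0,-1]]' 50 | grep -v rot
python3 -c "
from h import *
need([.4638,.1877,-.018],down(101))"
python3 -m jog '[[0,0,0,0,0,-0.4,-1],[0,0,0,0,0,-0.8,-1],[0,0,0,0,0,-1,-1],[0,0,0,0,0,-1,-1],[0,0,0,0,0,-0.6,-1]]' |grep -vE 'rot'
```

```text
tool_pos: [0.463, 0.1873, -0.0195]
contact_force: [-0.2, 0.1, -0.4]
t: 37.45
tool_pos: [0.4644, 0.1876, -0.018]
contact_force: [-0.6, 0.5, 1.5]
opening: 0.0186
grip_force: 50.8
t 37.45 pos [ 0.4644  0.1876 -0.018 ] F [-0.6  0.5  1.5] open 0.0186 grip 50.774239897727966
 turn/5deg [-0.    0.01 -0.01] shift after turn [0.02 0.01 0.  ] shift now [0.02 0.01 0.  ]
t: 38.08
tool_pos: [0.4647, 0.1877, 0.0979]
contact_force: [-0.8, 0.2, -1.4]
opening: 0.0184
grip_force: 50.5
```

```bash
python3 -m jog '[[0,0,1,0,0,0,-1],[0,0,1,0,0,0,-1],[0,0,1,0,0,0,-1],[0,0,1,0,0,0,-1],[0,0,1,0,0,0,-1]]' >/dev/null
python3 -m jog '[[0,0,1,0,0,0,-1],[0,0,1,0,0,0,-1],[0,0,1,0,0,0,-1],[0,0,1,0,0,0,-1],[0,0,1,0,0,0,-1]]' >/dev/null
python3 -m jog '[[0,0,1,0,0,0,-1],[0,0,1,0,0,0,-1],[0,0,1,0,0,0,-1],[0,0,1,0,0,0,-1],[0,0,1,0,0,0,-1]]' >/dev/null
python3 -m jog '[[0,0,1,0,0,0,-1],[0,0,1,0,0,0,-1],[0,0,1,0,0,0,-1],[0,0,1,0,0,0,-1],[0,0,1,0,0,0,-1]]' >/dev/null
python3 -m jog '[[0,0,1,0,0,0,-1],[0,0,1,0,0,0,-1],[0,0,1,0,0,0,-1],[0,0,1,0,0,0,-1],[0,0,1,0,0,0,-1]]' >/dev/null
python3 -m jog '[[0,0,1,0,0,0,-1],[0,0,1,0,0,0,-1],[0,0,1,0,0,0,-1],[0,0,1,0,0,0,-1],[0,0,1,0,0,0,-1]]' >/dev/null
python3 -m jog '[[0,0,1,0,0,0,-1],[0,0,1,0,0,0,-1],[0,0,1,0,0,0,-1],[0,0,1,0,0,0,-1],[0,0,1,0,0,0,-1]]' >/dev/null
python3 -m jog '[[0,0,1,0,0,0,-1],[0,0,1,0,0,0,-1],[0,0,0.26,0,0,0,-1],[0,0,0,0,0,0,-1]]' | grep grip
python3 -c "
from h import *
need([.6321,.0954,.03],down(-85.3))"
```

```text
grip_force: 50.5
t 42.95 pos [0.4637 0.1875 0.0955] F [-0.3  0.  -1.3] open 0.018 grip 50.51389038562775
 turn/5deg [ 0.    0.01 -0.  ] shift after turn [5.34 3.52 2.18] shift now [5.34 3.52 2.18]
```

```bash
python3 -m jog '[[0,0,0,0.8,0.52,0,-1],[0,0,0,0.9,0.6,0,-1],[0,0,0,0.9,0.6,0,-1],[0,0,0,0.9,0.6,0,-1],[0,0,0,0.9,0.6,0.4,-1]]' >/dev/null
python3 -m jog '[[0,0,0,0.94,0.6,0.7,-1],[0,0,0,0,0,0.7,-1],[0,0,0,0,0,0.38,-1],[0,0,0,0,0,0,-1],[0,0,0,0,0,0,-1]]' | grep grip
python3 - <<'E'
from h import *
need([.6321,.0954,-.007],down(-85.3))
o=status.get_obs();p=o["tool_pos"];zt=p[2]+.018+.021
n=np.array([np.cos(np.radians(4.7)),np.sin(np.radians(4.7))]);b=np.array([-n[1],n[0]])
for k in("scene","top"):
    s=load(k,True);np.save(f"pics/{k}10.npy",s,allow_pickle=True)
    E=[proj(s,np.r_[p[:2]+(q[0]-.0355)*n+q[1]*b,zt])[0] for q in((.01,-.02),(.01,.02),(.05,0))]
    F=[q for q,w in dots(s,(375,215,60,55) if k=="scene" else (240,115,50,55)) if w>8000]
    print(k,np.round(E,1).tolist(),np.round(F,1).tolist())
E
```

```text
grip_force: 50.5
t 44.2 pos [0.6322 0.0958 0.031 ] F [-0.4  0.8 -0.2] open 0.0183 grip 50.521273612976074
 turn/5deg [ 0.   -0.01 -0.  ] shift after turn [-0.    0.01  1.27] shift now [-0.    0.01  1.27]
scene [[397.5, 230.4], [413.6, 226.5], [413.7, 240.2]] [[398.2, 230.9], [415.0, 240.7], [374.8, 268.5]]
top [[269.1, 149.7], [254.4, 150.8], [260.9, 135.9]] [[244.4, 123.4], [244.4, 127.1], [270.0, 142.3], [268.6, 148.1], [242.4, 160.7], [257.2, 167.5]]
```

```bash
python3 -m jog '[[0,0,0,0,0,0.5,-1],[0,0,0,0,0,0.42,-1],[0,0,0,0,0,0,-1]]' | grep -E 'pos|contact'
python3 -m jog '[[0,0,0,0,0,0.07,-1],[0,0,0,0,0,0,-1]]' | grep -E 'pos|contact'
python3 -m jog '[[0,0,0,0,0,0.05,-1],[0,0,0,0,0,0,-1]]' | grep -E 'pos|contact'
```

```text
tool_pos: [0.6317, 0.0952, 0.0014]
contact_force: [0.3, -0.3, -0.1]
tool_pos: [0.6318, 0.0952, 0.001]
contact_force: [-3.7, 0.8, 6.0]
tool_pos: [0.6318, 0.0952, 0.0009]
contact_force: [-7.8, -1.0, 13.7]
```

```bash
python3 -m jog '[[0,0,0,0,0,-0.15,-1],[0,0,0,0,0,0,-1],[0,0,0,0,0,0,-1]]' | grep -E 'pos|contact'
python3 - <<'E'
from h import *
o=status.get_obs();p=o["tool_pos"];zt=p[2]+.018+.021
n=np.array([np.cos(np.radians(4.7)),np.sin(np.radians(4.7))]);b=np.array([-n[1],n[0]])
for k in("scene","top"):
    s=load(k,True)
    for q in((.01,-.02),(.01,.02),(.05,0)):
        e=proj(s,np.r_[p[:2]+(q[0]-.0355)*n+q[1]*b,zt])[0]
        F=[f for f,w in dots(s,(int(e[0])-12,int(e[1])-12,26,26)) if w>3000 and np.linalg.norm(f-e)<4]
        for f in F: print(k,q,f.round(2),"found-expected mm",((onz(s,f,zt)-onz(s,e,zt))[0]*1000).round(1))
s=load("scene"); 
# pocket white floor in both views before: centroid of white vs seated outline centroid (z .014)
for k,box in(("top",(240,120,45,50)),("scene",(385,235,45,40))):
    d=load(k);x,y,w,h=box;im=cv2.resize(d["img"][y:y+h,x:x+w],None,fx=8,fy=8,interpolation=cv2.INTER_CUBIC)
    H=cv2.cvtColor(im,cv2.COLOR_RGB2HSV); m=((H[:,:,1]<70)&(H[:,:,2]>170)).astype(np.uint8)
    c=max(cv2.findContours(m,0,1)[0],key=cv2.contourArea);q=up2px(cv2.approxPolyDP(c,8,True)[:,0],8)+[x,y]
    print(k,onz(d,q,.014).round(4)[:,:2].tolist())
E
```

```text
tool_pos: [0.6317, 0.0952, 0.0027]
contact_force: [0.6, 0.1, -1.3]
scene (0.01, -0.02) [396.55 239.93] found-expected mm [2.1 0.5 0. ]
scene (0.01, 0.02) [412.32 233.03] found-expected mm [-7.3  4.1  0. ]
scene (0.05, 0) [413.26 249.85] found-expected mm [2.6 2.1 0. ]
top (0.01, -0.02) [270.28 150.87] found-expected mm [3.9 1.6 0. ]
top [[0.6584, 0.0905], [0.6554, 0.1042], [0.6212, 0.1011], [0.6151, 0.1229], [0.5954, 0.1212], [0.601, 0.0638], [0.6189, 0.0664], [0.6209, 0.0852]]
scene [[0.645, 0.108], [0.6205, 0.1048], [0.611, 0.1105], [0.603, 0.1244], [0.5897, 0.1235], [0.5915, 0.0751], [0.5964, 0.0655], [0.6117, 0.0677], [0.6128, 0.0854], [0.6498, 0.0901], [0.6506, 0.1]]
```

```bash
python3 -m jog '[[0,0,0,-0.07,0.02,0,-1],[0,0,0,0,0,0,-1],[0,0,0,0,0,0.08,-1],[0,0,0,0,0,0,-1]]' | grep -E 'pos|contact'
python3 -m jog '[[0,0,0,0,0,0.06,-1],[0,0,0,0,0,0,-1]]' | grep -E 'pos|contact'
python3 -m jog '[[0,0,0,0,0,0.04,-1],[0,0,0,0,0,0,-1]]' | grep -E 'pos|contact'
```

```text
tool_pos: [0.6302, 0.0945, 0.0011]
contact_force: [-0.3, 0.3, -0.5]
tool_pos: [0.6303, 0.0944, 0.001]
contact_force: [-4.2, -1.2, 8.5]
tool_pos: [0.6303, 0.0945, 0.0009]
contact_force: [-8.2, -0.7, 13.6]
```

```bash
for i in 1; do python3 -m jog '[[0,0,0,-0.035,0,0,-1],[0,0,0,0,0,0,-1]]' | grep -E 'pos|contact'; done
python3 -m jog '[[0,0,0,-0.035,0,0,-1],[0,0,0,0,0,0,-1]]' | grep -E 'pos|contact'
python3 -m jog '[[0,0,0,0,0.035,0,-1],[0,0,0,0,0,0,-1]]' | grep -E 'pos|contact'
python3 -m jog '[[0,0,0,0.035,0,0,-1],[0,0,0,0,0,0,-1]]' | grep -E 'pos|contact'
```

```text
tool_pos: [0.6303, 0.0944, 0.0009]
contact_force: [-3.8, -0.1, 11.1]
tool_pos: [0.6303, 0.0944, 0.0009]
contact_force: [0.4, 1.0, 7.7]
tool_pos: [0.6303, 0.0944, 0.0009]
contact_force: [-1.2, 2.3, 8.4]
tool_pos: [0.6303, 0.0944, 0.0009]
contact_force: [-4.3, 2.7, 12.3]
```

```bash
python3 -m jog '[[0,0,0,-0.06,0,-0.15,-1],[0,0,0,0,0,0,-1],[0,0,0,0,0,0,-1]]' | grep -E '^t|pos|contact'
python3 - <<'E'
from h import *
need([.6285,.0942,.0015],down(-85.3))
o=status.get_obs();p=o["tool_pos"];zt=p[2]+.018+.021
n=np.array([np.cos(np.radians(4.7)),np.sin(np.radians(4.7))]);b=np.array([-n[1],n[0]])
s=load("scene",True)
for q in((.01,-.02),(.01,.02),(.05,0)):
        e=proj(s,np.r_[p[:2]+(q[0]-.0355)*n+q[1]*b,zt])[0]
        for f,w in dots(s,(int(e[0])-12,int(e[1])-12,26,26)):
            if w>3000 and np.linalg.norm(f-e)<4: print(q,f.round(2),w,((onz(s,f,zt)-onz(s,e,zt))[0]*1000).round(1))
E
```

```text
t: 48.02
tool_pos: [0.6269, 0.0931, 0.002]
tool_rot: [3.139, 0.127, -0.002]
contact_force: [0.9, -0.2, -0.5]
t 48.02 pos [0.6269 0.0931 0.002 ] F [ 0.9 -0.2 -0.5] open 0.0187 grip 50.56823909282684
 turn/5deg [ 0.    0.01 -0.01] shift after turn [ 0.06 -0.03  0.02] shift now [ 0.06 -0.03  0.02]
(0.01, -0.02) [394.8  238.96] 31252 [2.2 0.1 0. ]
(0.05, 0) [411.55 248.62] 81752 [2.2 2.4 0. ]
```

```bash
python3 -m jog '[[0,0,0,0.05,-0.04,0,-1],[0,0,0,0,0,0,-1],[0,0,0,0,0,0.07,-1],[0,0,0,0,0,0.04,-1],[0,0,0,0,0,0,-1]]' | grep -E 'pos|contact'
python3 -m jog '[[0,0,0,0,0,0.04,-1],[0,0,0,0,0,0,-1]]' | grep -E '^t|pos|contact'
```

```text
tool_pos: [0.6291, 0.0945, 0.0008]
contact_force: [-3.5, 0.9, 7.5]
t: 48.95
tool_pos: [0.6292, 0.0946, 0.0007]
tool_rot: [3.139, 0.127, -0.001]
contact_force: [-6.7, -0.3, 12.2]
```

```bash
python3 -c "
from h import *
o=status.get_obs();print(o['contact_force'],o['wrist_torque'],o['tool_pos'])"
python3 -m jog '[[0,0,0,0,0,-0.15,-1],[0,0,0,0,0,0,-1],[0,0,0,0,0,0,-1]]' | grep -E '^t|pos|contact'
python3 - <<'E'
from h import *
o=status.get_obs();print(o['contact_force'],o['wrist_torque'])
p=o["tool_pos"];zt=p[2]+.018+.021
s=load("top",True);np.save("pics/top11.npy",s,allow_pickle=True)
s2=load("scene",True);np.save("pics/scene11.npy",s2,allow_pickle=True)
x,y,w,h=385,222,50,48
cv2.imwrite("pics/m11.png",np.hstack([crop(s2,380,220,60,50,6.6),crop(s,242,118,50,42,7.85)[:330]]))
# L seated reference in scene: found minus expected
n=np.array([np.cos(np.radians(4.7)),np.sin(np.radians(4.7))]);b=np.array([-n[1],n[0]])
for k,d in(("scene",s2),("top",s)):
    print(k,"L dots",[(f.round(2),w,(onz(d,f,.032)[0]*1000).round(1)) for f,w in dots(d,(300,235,60,60) if k=="scene" else (312,122,38,42)) if w>6000])
print("expected L",[(np.array([.6407,-.0925])+q[0]*n+q[1]*b).round(4) for q in((.02,-.02),(-.02,.02))])
E
```

```text
[-6.72313216 -0.30079521 12.23850541] [-0.11737441  1.12193735  0.02122188] [0.62922352 0.09455078 0.00074901]
t: 49.32
tool_pos: [0.6284, 0.0945, 0.002]
tool_rot: [3.139, 0.127, -0.002]
contact_force: [-0.4, 0.1, -1.0]
[-0.42829528  0.10748937 -1.00135096] [0.01830078 0.06935328 0.05619588]
scene L dots [(array([335.54, 256.3 ]), 21140, array([617.2, -72.2,  32. ])), (array([325.51, 266.81]), 6969, array([ 642.3, -101.2,   32. ])), (array([323.63, 273.4 ]), 23580, array([ 659.8, -109.5,   32. ]))]
top L dots [(array([336.23, 134.92]), 14150, array([ 661.6, -109.9,   32. ])), (array([322.92, 149.56]), 13044, array([619. , -72.6,  32. ]))]
expected L [array([ 0.6623, -0.1108]), array([ 0.6191, -0.0742])]
```

View pics/m11.png

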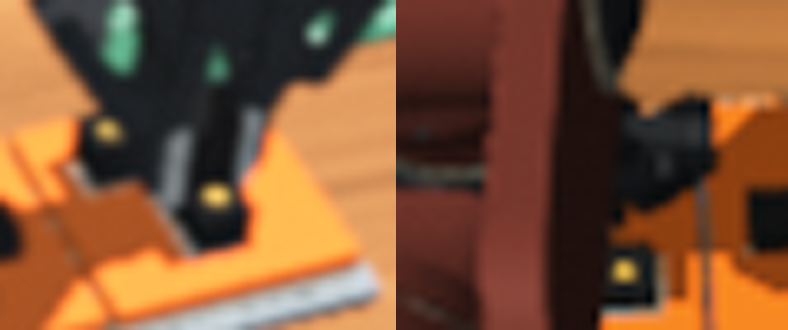

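The last picture shows the T on the rim, with white pocket floor showing along the -y side of its stem and bar. So it has to move toward -y. I'll quantify that from the dots, using the seated L as reference.

Run:
```python
from h import *
p=status.get_obs()["tool_pos"]
for k,pts in(("scene",[((396.2,239.7),(-.02,-.02)),((412.6,249.5),(.02,0))]),("top",[((271.2,152.4),(-.02,-.02))])):
    d=np.load(f"pics/{k}11.npy",allow_pickle=True).item()
    n=np.array([np.cos(np.radians(4.7)),np.sin(np.radians(4.7))]);b=np.array([-n[1],n[0]])
    bias=np.array([-.0018,-.001]) if k=="scene" else np.array([-.0,-.0])
    for f,q in pts:
        g=[f2 for f2,w in dots(d,(int(f[0])-9,int(f[1])-9,18,18)) if np.linalg.norm(f2-f)<2.5] or [np.array(f)]
        for zt in(.039,.041):
            e=onz(d,g[0],zt)[0][:2]-bias-(np.array([.6266,.0949])+q[0]*n+q[1]*b); print(k,g[0].round(1),zt,"T minus target along n,b mm",(e@n*1000).round(1),(e@b*1000).round(1))
```

```text
scene [395.8 239.1] 0.039 T minus target along n,b mm -1.8 1.9
scene [395.8 239.1] 0.041 T minus target along n,b mm 0.0 0.9
scene [412.3 249.1] 0.039 T minus target along n,b mm -0.8 3.0
scene [412.3 249.1] 0.041 T minus target along n,b mm 0.9 1.9
top [270.6 152.1] 0.039 T minus target along n,b mm 0.7 0.8
top [270.6 152.1] 0.041 T minus target along n,b mm 0.3 0.5
```

```bash
python3 -m jog '[[0,0,0,0,0.05,0,-1],[0,0,0,0,0,0,-1],[0,0,0,0,0,0.07,-1],[0,0,0,0,0,0.04,-1],[0,0,0,0,0,0,-1]]' | grep -E 'pos|contact'
python3 -m jog '[[0,0,0,0,0,0.03,-1],[0,0,0,0,0,0,-1]]' | grep -E '^t|pos|contact'
```

```text
tool_pos: [0.6292, 0.093, 0.0008]
contact_force: [-4.2, -0.2, 6.7]
t: 50.3
tool_pos: [0.6293, 0.0929, 0.0008]
tool_rot: [3.139, 0.127, -0.001]
contact_force: [-5.0, -1.1, 10.2]
```

```bash
cat > f.py <<'E'
from h import *
a=[]
for i in range(1): o=status.get_obs(); a=np.r_[o["contact_force"],o["wrist_torque"]]
print(np.round(a,3),np.round(o["tool_pos"],4))
E
python3 f.py
python3 -m jog '[[0,0,0,-0.04,0,0,-1],[0,0,0,0,0,0,-1]]' >/dev/null; python3 f.py
python3 -m jog '[[0,0,0,-0.04,0,0,-1],[0,0,0,0,0,0,-1]]' >/dev/null; python3 f.py
python3 -m jog '[[0,0,0,-0.04,0,0.02,-1],[0,0,0,0,0,0,-1]]' >/dev/null; python3 f.py
```

```text
[-4.993 -1.064 10.231 -0.098  1.015  0.028] [0.6293 0.0929 0.0008]
[-1.849  0.104  7.3   -0.04   0.357 -0.069] [0.6293 0.093  0.0008]
[ 0.372 -0.25  -0.986 -0.018 -0.022 -0.024] [ 0.6265  0.0928 -0.0015]
[ 3.076 -0.378 -0.932  0.091 -0.555  0.044] [ 0.6258  0.0928 -0.0022]
```

The T slipped into its pocket at x ≈ 0.6265. I'll ease back in x and push down.

```bash
python3 -m jog '[[0,0,0,0.03,0,0,-1],[0,0,0,0,0,0.06,-1],[0,0,0,0,0,0,-1]]' | grep -E 'pos|contact'
python3 -m jog '[[0,0,0,0,0,0.06,-1],[0,0,0,0,0,0,-1]]' | grep -E '^t|pos|contact'
python3 -m jog '[[0,0,0,0,0,0.05,-1],[0,0,0,0,0,0,-1]]' | grep -E '^t|pos|contact'
```

```text
tool_pos: [0.6258, 0.0927, -0.0045]
contact_force: [1.2, -0.2, -1.2]
t: 51.68
tool_pos: [0.6258, 0.0928, -0.0062]
tool_rot: [3.139, 0.127, -0.002]
contact_force: [-0.6, 0.3, -2.0]
t: 51.92
tool_pos: [0.626, 0.0928, -0.007]
tool_rot: [3.139, 0.127, -0.002]
contact_force: [-1.2, 0.3, 2.7]
```

Floor reached at the expected depth (-0.007). I'll press lightly, release, retreat and verify.

```bash
python3 -m jog '[[0,0,0,0,0,0.04,-1],[0,0,0,0,0,0,-1]]' | grep -E 'pos|contact'
python3 -m jog '[[0,0,0,0,0,0,-0.35],[0,0,0,0,0,0,-0.35],[0,0,0,0,0,0,-0.35]]' | grep -E 'pos|contact|open'
python3 -m jog '[[0,0,0,0,0,-0.3,-0.35],[0,0,0,0,0,-1,-0.35],[0,0,0,0,0,-1,-0.35],[0,0,0,0,0,-1,-0.35],[0,0,0,0,0,-1,-0.35]]' >/dev/null
python3 -m jog '[[0,0,0,-1,-1,-0.5,-0.35],[0,0,0,-1,-1,-0.5,-0.35],[0,0,0,-1,-1,0,-0.35],[0,0,0,-1,-1,0,-0.35],[0,0,0,-0.5,-0.5,0,-0.35]]' >/dev/null
python3 -m jog '[[0,0,0,0,0,0,-0.35],[0,0,0,0,0,0,-0.35]]' | grep -E '^t|pos'
python3 - <<'E'
from h import *
n=np.array([np.cos(np.radians(4.7)),np.sin(np.radians(4.7))]);b=np.array([-n[1],n[0]])
D={}
for k in("scene","top"):
    d=load(k,True);np.save(f"pics/{k}12.npy",d,allow_pickle=True)
    for nm,c,Q in(("T",[.6266,.0949],((-.02,-.02),(-.02,.02),(.02,0))),("L",[.6407,-.0925],((.02,-.02),(-.02,.02)))):
        for q in Q:
            P=np.r_[np.array(c)+q[0]*n+q[1]*b,.032]; e=proj(d,P)[0]
            F=[f for f,w in dots(d,(int(e[0])-12,int(e[1])-12,25,25)) if np.linalg.norm(f-e)<3]
            if F: D[k,nm,q]=(d,F[0]); print(k,nm,q,"err mm",((onz(d,F[0],.032)[0]-P)[:2]*1000).round(1))
for (k,nm,q),(d,f) in D.items():
    if k=="top" and ("scene",nm,q) in D: print(nm,q,"tri z",tri(d,f,*D["scene",nm,q])[0].round(4))
E
```

```text
tool_pos: [0.6259, 0.0928, -0.007]
contact_force: [-6.2, -1.0, 9.6]
tool_pos: [0.6268, 0.0926, -0.0077]
contact_force: [-1.1, -0.6, 5.6]
opening: 0.0278
t: 54.05
tool_pos: [0.4815, 0.2159, 0.1506]
tool_rot: [3.138, 0.126, 0.001]
scene T (-0.02, -0.02) err mm [-1.2 -1.7]
scene T (0.02, 0) err mm [-3.6 -1.5]
scene L (0.02, -0.02) err mm [-2.6  1.1]
top T (-0.02, -0.02) err mm [-2.  -1.8]
top T (-0.02, 0.02) err mm [-1.5  0.5]
top T (0.02, 0) err mm [-1.6 -0.6]
top L (0.02, -0.02) err mm [-0.6  0.9]
top L (-0.02, 0.02) err mm [-0.1  1.6]
T (-0.02, -0.02) tri z [0.6065 0.0718 0.0314]
T (0.02, 0) tri z [0.6444 0.095  0.0335]
L (0.02, -0.02) tri z [ 0.6611 -0.1099  0.0337]
```

```bash
python3 -c "
from station import finish_job
print(finish_job())"
```

```text
the job is handed in; nothing more can be done
None
```

The L and the T are both seated in their nests and the job is handed in at about 54 s. The T was first laid flat on the mat, let go, and taken again from above. Final check: the measured dots on both prints are at 31–34 mm, where 32 mm means fully down.

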